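# Load fresh reader cards into the sprung dispenser with tongs

## Task

The two packs of reader cards on the desk are fresh from the card printer and must not be touched with the fingers. Take the sprung tongs from their stand, squeeze them to pick up each pack, and set both packs gently down, lying flat one on the other, on the sprung platform of the card dispenser, then put the tongs back upright in their stand. Leave the mug, the bell and the clip tin where they are.

Things in the scene. Friction and masses are not known exactly. Their poses are not given: they have to be found in the camera images.
- tongs_grip (a point): Steel spring tongs' grip point, midway between the two black finger paddles (one an arm; 22 mm wide in x, 50 mm tall, middles level with this point, outer faces 60 mm apart). z up, y the line along which they close; the same both ways round. Tips' feet 100 mm below this point, top of the tongs 55 mm above it. Held with the paddles 57 mm apart they are secure and the tips still 71 mm apart
- tongs: The same tongs, 155 mm tall, 22 mm thick (x), 90 mm wide (y) at the tips, standing tips down in the stand; origin midway between the feet of the tips, axes as for the grip point. Tip pads: 20 mm wide (x), 18 mm tall, 5 mm thick, 80 mm apart inside when open
- tongs_left (a joint): Swing of an arm of the tongs, rad (the other swings equally): 0 open, 0.086 closed on a pack (paddles' outer faces about 52 mm apart), 0.14 shut. Hinges 48 mm above the grip point: the tips move 3 times as far as the paddles. Preloaded spring: a squeeze under about 5 N on the paddles leaves the arms open, 8 N closes them, 20 N grips a pack well
- stand: Black open-topped sleeve that holds the tongs upright: base plate 70 x 140 mm; origin under its centre, z up. Inside 30 mm (x) by 112 mm (y, the tongs' closing direction), floor 6 mm and rim 52 mm above the origin, with flared lips up to 62 mm. Fixed
- cards_1: One pack of reader cards, banded; origin at the centre of its underside, axes as for its centre
- cards_1_center (a point): Centre of one banded pack of turquoise and white cards lying flat on the desk, 56 mm (x) by 87 mm (y) by 14 mm high (z), 90 g; the tongs grip it across the 56 mm
- cards_2: The other, equal pack; origin at the centre of its underside
- cards_2_center (a point): Centre of the other pack, same sizes and axes
- dispenser: Card dispenser: aluminium guide walls on a black base plate 92 x 122 mm; origin under its centre, z up. Well 66 mm (x) by 97 mm (y): packs lie with their 87 mm side along y. Walls 90 mm high, flared lips to 100 mm. Both long walls (x = +-35 mm) have a gap 45 mm wide in the middle, from rim to base plate, through which the tongs' tips pass outside the pack. Fixed
- platform_top (a point): Centre of the top of the sprung platform in the dispenser's well, 44 mm (x) by 84 mm (y), so that a pack overhangs it by 6 mm on each long side; 70 mm above the desk when empty. Its spring yields about 14 mm under each pack
- platform (a joint): How far the platform has sunk, m: 0 empty, about 0.014 under one pack and 0.028 under two, at most 0.048; spring 63 N/m
- mug: White mug, 79 x 110 mm with its handle, 94 mm tall; origin at the centre of its underside. Bystander
- call_bell: Desk call bell, 82 mm wide, 62 mm tall; origin at the centre of its underside. Bystander
- clip_tin: Round tin of paper clips, 72 mm wide, 26 mm tall; origin at the centre of its underside. Bystander
There are look-alikes about, which are no part of the job. There is more than one size of the tongs; the job needs the larger.

How it is judged:
By the outcome, as a careful person would: the job done as asked, in the order asked, and still so for the second after the job is handed in, with the robot touching nothing.
It also fails if it takes over 72 s, if anything falls off the work surface, if the arm or the gripper's body presses on something with over 40 N, if the wrist force passes 120 N, or if a joint passes its speed limit or range.

## Robot

A 6-joint arm with a two-finger parallel gripper is mounted at the origin on a cart in front of the work surface, level with it; the furniture and walls round the work are solid. World frame = base frame: x ahead of the robot, y to its left, z up, the work surface at z = 0. Lengths are in m, angles in rad, forces in N, time in s.
With the tool pointing down it reaches from about 0.3 to 1 m from the base axis. Payload 5.1 kg.
Tool frame: the origin (TCP) lies midway between the tips of the shut fingers; the grasp point (between the pads) lies 19 mm behind it (tcp_to_grasp is the distance from the TCP to the grasp point, in m); z points along the fingers, y is the direction in which the jaws open and shut (so a half turn about z gives the same grasp; the last joint's range is limited). The gripper opens to 95 mm and grips with 3 to 60 N. Pads are 20 mm wide; open, the fingers measure 119 mm over their backs; the gripper's body (75 mm by 180 mm) begins 59 mm behind the grasp point.
Start: joints at [1.235, 0.124, 1.65, -0, 1.367, -0.083], TCP at [0.163, 0.629, 0.215] pointing down, gripper open.
Joint ranges: [-2.61, 2.61], [-1.02, 2.33], [0.03, 2.71], [-1.35, 4.49], [0.32, 2.68], [-2.91, 2.91]. Speed limits (rad/s): [2.57, 2.57, 3.14, 3.14, 3.14, 3.14].

## Interface

Orientations are given as a unit quaternion [x, y, z, w].
In Python, from rig import * gives the robot as it stands.
- The arm moves only by the tool move_arm, never from a script. Its argument "steps" is a list that holds one entry, the list of rows, each a list of 7 numbers: the turn, a rotation vector about the tool's x, y, z in degrees, then the shift along the tool's x, y, z in m, then the closure, from -1 (fully open) to 1 (shut), so that 0 is half open. A call has 1 to 12 rows; each row shifts and turns the commanded pose from where the row before left it, along the tool's axes as they then stand; what a row does not reach is not made up. A row lasts 1/12 s, in which the tool goes at most 41.7 mm and 7.16 degrees, less where a joint would pass 70% of its speed; a pose out of reach is approached as far as the arm can. A call is refused whole if a number of a shift passes 0.0417 or a number of a turn 7.16, either way. A call with a gripper value outside its range is refused whole. The fingers move at their own pace and stop on an object; "grip_force" is the grip in N (left out, the last holds). Time passes only in rows, so rows that do not move let the fingers close. It gives the time, the measured TCP pose, the force and the opening at its end, in the units of the state.
- get_state(): the state, without advancing time (a new reading comes with each control period).
- capture(name): name is "side" or "top"; returns a dict with "frame" (420x560x3 uint8, red, green, blue), "z_map" (420x560 float32, m along the optical axis (not along the pixel's ray), 0 where there is no reading), "vfov" (degrees; the focal length in pixels is half the picture's height over the tangent of half this angle, whatever the lens; pixels are square), "cx", "cy" (the principal point, pixels), "origin" and "attitude" of the camera in the world. Camera axes: x right, y down, z forward; pixel columns grow to the right and rows downward; lengths in m; the calibration is good to about 2 mm. A picture is of the moment at which its call begins.
- close_job(): hands the job in, once; it reports no verdict.
The state is a dict: "time_s": time; "joint_positions": joint angles; "joint_velocities": joint speeds; "joint_efforts": joint torques, N m; "ee_pos": TCP position; "orientation": TCP orientation; "contact_force": force on the tool from outside, world axes, zero at the start; "moment": the same for the moment, N m; "width": opening from 0.0 (shut) to 1.0 (fully open).
Only numpy, scipy, OpenCV 4.12 (cv2) and the standard library are available. Lean on these libraries where they do the work, as an engineer would, in place of code of your own. Each camera call takes 0.05 s, during which the arm holds its last target.

## Working session

There is one attempt and no reset: what is moved stays moved. The work goes in short steps, Python scripts to look and compute and a tool call to move; the robot and the scene stay as the last step left them, time stands still between calls to the robot, and variables do not carry over. Pictures are saved under pics/ and viewed, and the job is handed in when it is done.

Besides the shell and the picture viewer there is one more tool, called after "Call:" by a JSON object that holds its "method" and its "body". move_arm: Moves the arm, as the interface text tells. Its arguments: {"type":"object","properties":{"steps":{"type":"array"},"grip_force":{"type":"number"}},"required":["steps"]}

```bash
ls; mkdir -p pics; cat > h.py <<'E'
from rig import *
import numpy as np, cv2
from scipy.spatial.transform import Rotation as R
def cap(name,fn=None):
    c=capture(name)
    if fn: cv2.imwrite('pics/'+fn,c['frame'][:,:,::-1])
    return c
def pts(c):
    h,w=c['z_map'].shape; f=h/2/np.tan(np.radians(c['vfov'])/2)
    v,u=np.mgrid[0:h,0:w]; z=c['z_map']
    P=np.stack([(u-c['cx'])/f*z,(v-c['cy'])/f*z,z],-1)
    A=np.array(c['attitude']); M=A if A.shape==(3,3) else R.from_quat(A).as_matrix()
    return P@M.T+np.array(c['origin'])
E
python3 - <<'E'
from h import *
print(get_state())
for n in('side','top'):
    c=cap(n,n+'0.png'); print(n,c['vfov'],c['cx'],c['cy'],c['origin'],c['attitude'])
    np.savez('/tmp/%s0.npz'%n,P=pts(c),F=c['frame'],Z=c['z_map'])
E
```

```text
pics
{'time_s': 0.0, 'joint_positions': array([ 1.23540463e+00,  1.24496747e-01,  1.65167585e+00, -1.40363968e-05,
        1.36745554e+00, -8.26378660e-02]), 'joint_velocities': array([-0.00031725,  0.00124039,  0.00095179,  0.00085807,  0.00026883,
        0.00101244]), 'joint_efforts': array([-7.43893906e-04, -4.17597485e+01, -3.59932566e+01,  7.75089255e-02,
        4.90135595e-02, -1.41236010e-04]), 'ee_pos': array([0.16239287, 0.62873291, 0.21339134]), 'orientation': array([ 1.26039307e-01,  9.92024726e-01, -9.97016725e-04, -2.04454838e-04]), 'contact_force': array([ 0.80198086, -0.32560132,  0.7502504 ]), 'moment': array([ 0.00473137,  0.02632417, -0.00437417]), 'width': 1.0008334602765534}
side 55.83138953174253 275.0816289412694 204.73865460485712 [ 0.12451105 -0.71686008  0.46698221] [ 0.80667542 -0.20192695  0.13296271 -0.5392784 ]
top 42.45078752452632 281.9367470451218 206.89690941881543 [0.3349768  0.00937474 1.661678  ] [-0.70067512  0.71166843 -0.03696734  0.03486888]
```

View pics/top0.png

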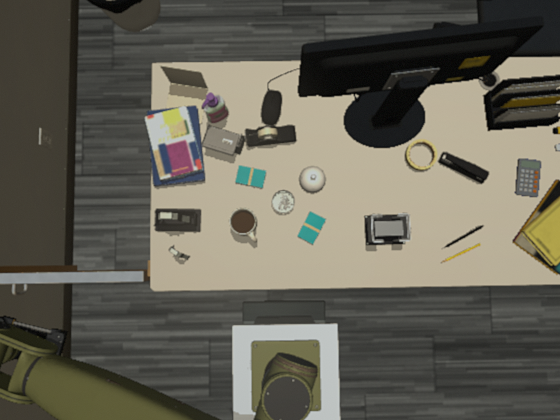

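View pics/side0.png

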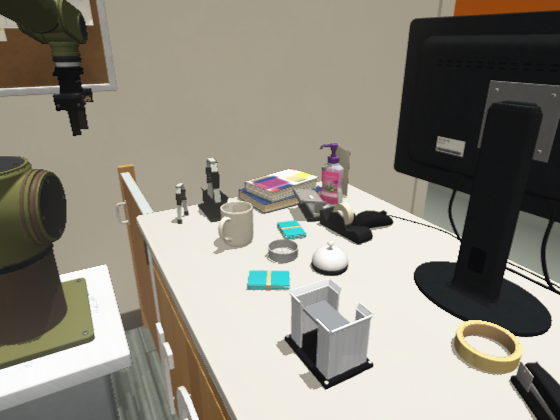

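The top view shows the stand with the large tongs at (178,218) and the small look-alike at (180,253). The packs are at (251,177) and (312,228), and the dispenser is at (387,229). The mug (243,222), tin (283,202) and bell (312,178) stand between them. Next I measure these.

```bash
cat > m.py <<'E'
from h import *
d=np.load('/tmp/top0.npz');P=d['P'];F=d['F']
s=np.load('/tmp/side0.npz');PS=s['P'];FS=s['F']
def rect(m,P,lab):
    xy=P[m][:,:2]; r=cv2.minAreaRect((xy*1000).astype(np.float32)); print(lab,m.sum(),'rect c',np.round(r[0],1),'size',np.round(r[1],1),'ang',round(r[2],1),'z',np.round(np.percentile(P[m][:,2],[5,50,95])*1000,1))
hsv=cv2.cvtColor(F,cv2.COLOR_RGB2HSV)
Z=P[:,:,2]
print('desk z',np.median(Z[240:280,280:360]),'side desk',np.median(PS[285:300,200:240,2]))
t=((hsv[:,:,0]>80)&(hsv[:,:,0]<100)&(hsv[:,:,1]>100)).astype(np.uint8)
t=cv2.morphologyEx(t,cv2.MORPH_CLOSE,np.ones((5,5)))
n,L,st,ce=cv2.connectedComponentsWithStats(t)
for i in range(1,n):
    if st[i,4]>100: print(ce[i]);rect(L==i,P,'pack')
def win(lab,u0,u1,v0,v1,z0,z1):
    m=np.zeros(Z.shape,bool);m[v0:v1,u0:u1]=1
    m&=(Z>z0)&(Z<z1); rect(m,P,lab)
win('stand base',150,205,200,238,0.003,.3)
win('stand rim',150,205,200,238,0.045,.075)
win('tongs',150,205,200,238,0.09,.3)
win('disp all',355,420,205,252,.003,.2)
win('disp rim',355,420,205,252,.085,.12)
win('plat',375,400,220,238,.05,.08)
win('mug',225,262,205,248,.01,.2)
win('bell',296,330,162,195,.01,.2)
win('tin',270,297,188,216,.01,.2)
win('small',165,195,242,265,.01,.3)
for n,(u0,u1,v0,v1) in dict(st=(150,205,198,240),di=(355,420,205,255),pk=(230,330,160,250)).items():
    im=F[v0:v1,u0:u1,::-1]; k=min(780/im.shape[1],580/im.shape[0]); cv2.imwrite(f'pics/c_{n}.png',cv2.resize(im,None,fx=k,fy=k,interpolation=cv2.INTER_CUBIC))
E
python3 m.py
python3 - <<'E'
from h import *
FS=np.load('/tmp/side0.npz')['F']
a=FS[145:235,150:270,::-1];b=FS[270:390,270:390,::-1]
cv2.imwrite('pics/s_st.png',cv2.resize(a,None,fx=6,fy=6,interpolation=2));cv2.imwrite('pics/s_di.png',cv2.resize(b,None,fx=4.8,fy=4.8,interpolation=2))
E
```

```text
desk z 0.00014114158402667165 side desk -0.0009110355800906744
[250.33033708 176.25393258]
pack 445 rect c [482.3  80.1] size [314.1  90.3] ang 9.6 z [ 7.6 13.2 20.8]
[311.07641921 227.35152838]
pack 458 rect c [398.7 -60.8] size [ 54.7 181.4] ang 59.0 z [ 6.7 13.3 19.2]
stand base 1173 rect c [473.3 326.3] size [168.1 114.2] ang 89.2 z [  3.6  11.1 159.2]
stand rim 265 rect c [471.6 325.2] size [121.6  45.8] ang 89.1 z [48.2 57.8 66. ]
tongs 177 rect c [471.1 328.9] size [62.  22.6] ang 88.0 z [ 98.8 154.4 165.6]
disp all 1705 rect c [ 434.2 -318.5] size [198.8 141.6] ang 89.1 z [ 3.6 34.5 98.2]
disp rim 258 rect c [ 431. -308.] size [ 79.6 114.4] ang 1.1 z [ 87.9  95.9 104.5]
plat 370 rect c [ 431.4 -305.8] size [43.9 75.3] ang 1.6 z [63.6 70.1 76. ]
mug 670 rect c [446.5 114.9] size [100.4  86. ] ang 3.1 z [54.5 64.3 96.5]
bell 530 rect c [589.2 -90.1] size [79.7 80. ] ang 14.8 z [18.8 36.3 48.8]
tin 118 rect c [521.5   1.1] size [69.4 70.1] ang 71.1 z [10.8 17.2 29.7]
small 107 rect c [371.6 314.6] size [49.6 40.9] ang 13.3 z [ 12.   90.5 108.9]
```

View pics/c_st.png

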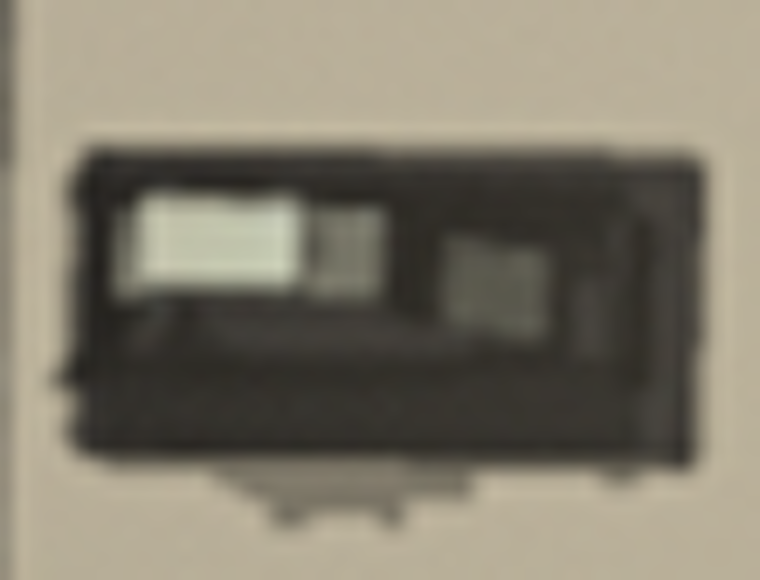

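View pics/c_di.png

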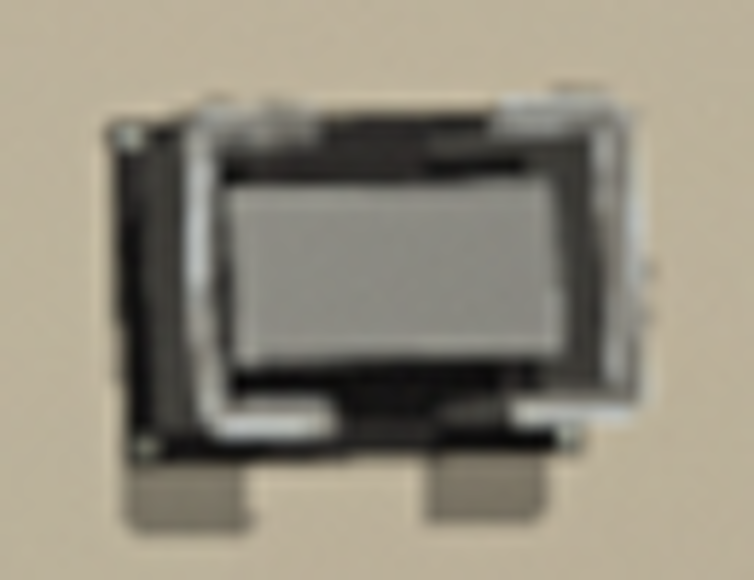

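View pics/s_st.png

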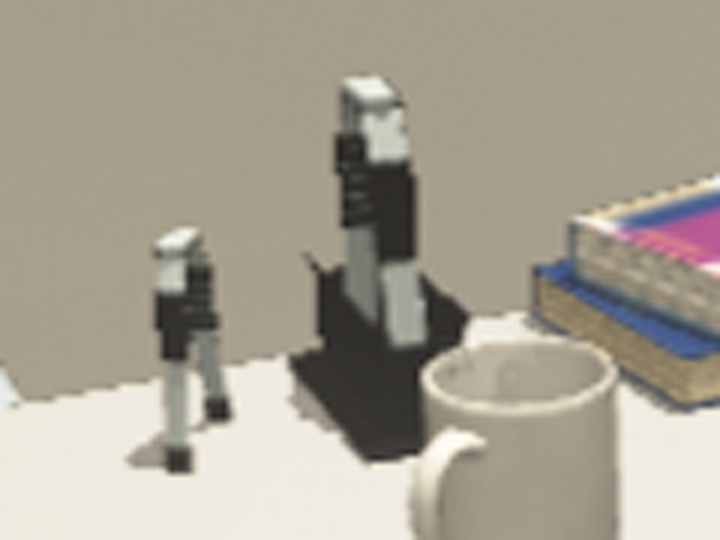

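View pics/s_di.png

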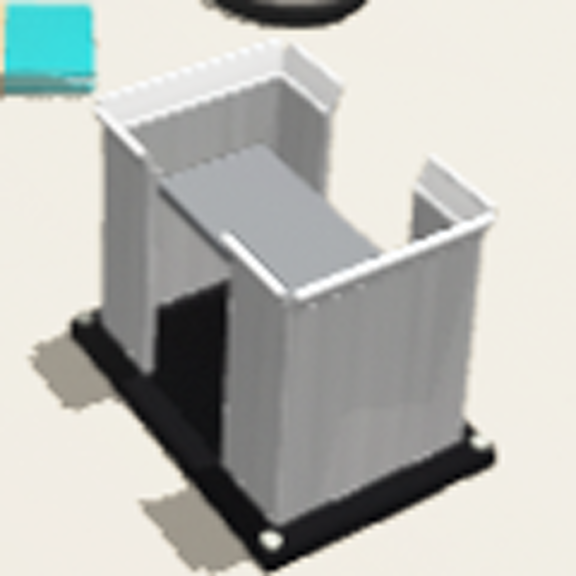

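The depth map is noisy, so I will cast rays from contours onto known planes in both views.

```bash
cat >> h.py <<'E'
CAL={'top':(42.45078752452632,281.9367470451218,206.89690941881543,[0.3349768,0.00937474,1.661678],[-0.70067512,0.71166843,-0.03696734,0.03486888]),
'side':(55.83138953174253,275.0816289412694,204.73865460485712,[0.12451105,-0.71686008,0.46698221],[0.80667542,-0.20192695,0.13296271,-0.5392784])}
def ray(cam,uv,z):
    vf,cx,cy,o,q=CAL[cam]; f=210/np.tan(np.radians(vf)/2)
    uv=np.atleast_2d(uv).astype(float)
    d=np.c_[(uv[:,0]-cx)/f,(uv[:,1]-cy)/f,np.ones(len(uv))]@R.from_quat(q).as_matrix().T
    o=np.array(o); return (o+d*((z-o[2])/d[:,2])[:,None])[:,:2]*1000
def proj(cam,p):
    vf,cx,cy,o,q=CAL[cam]; f=210/np.tan(np.radians(vf)/2)
    c=(np.atleast_2d(p)-np.array(o))@R.from_quat(q).as_matrix()
    return np.c_[cx+f*c[:,0]/c[:,2],cy+f*c[:,1]/c[:,2]]
def mrect(cam,mask,z):
    # contour -> min area rect in mm on plane z; contour goes through pixel centres
    cs,_=cv2.findContours(mask.astype(np.uint8),cv2.RETR_EXTERNAL,cv2.CHAIN_APPROX_NONE)
    c=max(cs,key=cv2.contourArea)[:,0,:]
    w=ray(cam,c,z).astype(np.float32); return cv2.minAreaRect(w),c
E
cat > m2.py <<'E'
from h import *
for cam in('top','side'):
    F=np.load(f'/tmp/{cam}0.npz')['F']; hsv=cv2.cvtColor(F,cv2.COLOR_RGB2HSV)
    t=((hsv[:,:,0]>80)&(hsv[:,:,0]<100)&(hsv[:,:,1]>100)).astype(np.uint8)
    n,L,st,ce=cv2.connectedComponentsWithStats(cv2.morphologyEx(t,cv2.MORPH_CLOSE,np.ones((7,7))))
    for i in range(1,n):
        if st[i,4]>80:
            r,c=mrect(cam,L==i,.014 if cam=='top' else .007); m=cv2.moments((L==i).astype(np.uint8)); 
            print(cam,'pack',np.round(ce[i]),np.round(r[0],1),np.round(r[1],1),round(r[2],1),'centroid',ray(cam,ce[i],.012).round(1))
F=np.load('/tmp/top0.npz')['F'];g=F.astype(int).sum(2)/3
h=cv2.cvtColor(F,cv2.COLOR_RGB2HSV)
# stand dark base
m=np.zeros(g.shape,np.uint8);m[195:240,150:210]=g[195:240,150:210]<85; 
m=cv2.morphologyEx(m,cv2.MORPH_CLOSE,np.ones((9,9)))
m[:, :153]=0
r,c=mrect('top',m,.006);print('stand',r,c.min(0),c.max(0))
m=np.zeros(g.shape,np.uint8);m[205:222,155:173]=g[205:222,155:173]>130
r,c=mrect('top',m,.161);print('bridge',r,c.min(0),c.max(0))
m=np.zeros(g.shape,np.uint8);m[212:236,368:400]=(np.abs(g[212:236,368:400]-135)<22)
m=cv2.morphologyEx(m,cv2.MORPH_OPEN,np.ones((3,3)))
r,c=mrect('top',m,.07);print('plat',r,c.min(0),c.max(0))
m=np.zeros(g.shape,np.uint8);m[205:245,360:415]=g[205:245,360:415]>195
for row in g[205:250:1,355:420].astype(int)[::2,::2]: print(*row)
E
python3 m2.py
```

```text
top pack [250. 176.] [599.3  98.9] [83.1 51.7] 77.3 centroid [[599.7  99.1]]
top pack [311. 227.] [438.8 -85.5] [51.9 83.6] 62.4 centroid [[439.  -84.9]]
side pack [291. 229.] [603.1  96.9] [101.3  55.6] 77.6 centroid [[597.2  85.4]]
side pack [268. 280.] [440.7 -87.6] [63.6 84.5] 61.7 centroid [[436.8 -95.7]]
stand ((468.4057312011719, 324.69036865234375), (138.4742889404297, 67.70787811279297), 89.1088638305664) [155 209] [200 231]
bridge ((470.3271179199219, 328.2271728515625), (30.854873657226562, 16.766475677490234), 89.11185455322266) [160 212] [171 218]
plat ((429.96673583984375, -305.44464111328125), (71.61691284179688, 41.3282356262207), 89.11116790771484) [375 221] [399 235]
173 173 174 173 174 173 173 173 173 174 173 173 174 174 173 174 173 173 173 173 173 172 173 172 173 173 174 173 174 173 172 173 173
173 173 174 173 173 173 173 174 172 174 173 172 173 173 173 174 173 173 173 174 174 172 173 174 172 173 173 173 173 172 172 172 173
174 174 173 173 174 173 174 173 174 173 174 173 173 173 174 173 173 173 173 173 172 174 173 173 173 173 173 173 173 172 172 172 172
173 174 17
[... 1769 characters left out ...]
99 100 56 18 20 21 19 29 42 51 103 121 126 122 124 127 178 171 171 171 172
173 173 173 172 175 124 21 58 56 139 185 185 185 170 117 34 37 35 36 39 45 41 98 129 150 163 186 179 172 171 171 171 172
172 173 173 172 176 122 98 26 19 23 35 32 46 43 40 40 42 41 37 24 26 25 20 21 100 144 173 172 171 171 172 172 171
173 172 173 173 174 138 89 94 96 95 95 146 147 146 152 158 162 163 135 110 116 117 116 115 176 173 172 171 172 172 171 171 172
173 173 173 173 173 144 112 115 115 116 114 177 174 174 173 173 172 174 144 112 113 112 113 112 174 171 172 171 172 172 172 171 172
172 173 173 173 174 144 110 112 111 111 109 161 172 171 172 171 172 172 143 111 112 111 112 135 172 171 171 171 172 171 172 172 171
```

```bash
cat >> h.py <<'E'
from scipy.ndimage import map_coordinates
def edges(img,quad,ext=4,frac=(.15,.85)):
    """quad: 4x2 approx image corners. returns refined corners by max-gradient edge fit"""
    g=cv2.GaussianBlur(img.astype(np.float32),(0,0),.6)
    ln=[]
    for i in range(4):
        a,b=quad[i],quad[(i+1)%4]; t=(b-a)/np.linalg.norm(b-a); n=np.array([-t[1],t[0]])
        s=np.arange(-ext,ext+.01,.25); pp=[]
        for k in np.linspace(*frac,25):
            p=a+(b-a)*k; q=p+s[:,None]*n
            pr=map_coordinates(g,[q[:,1],q[:,0]],order=1); d=np.abs(np.gradient(pr)); w=d**2*(d>.5*d.max())
            pp.append(p+n*(w*s).sum()/w.sum())
        l=cv2.fitLine(np.array(pp,np.float32),cv2.DIST_HUBER,0,.01,.01).ravel(); ln.append(l)
    out=[]
    for i in range(4):
        l1,l2=ln[i-1],ln[i]
        k=np.linalg.solve(np.array([[l1[0],-l2[0]],[l1[1],-l2[1]]]),l2[2:]-l1[2:]); out.append(l1[2:]+k[0]*l1[:2])
    return np.array(out)
def pose(w):
    c=w.mean(0); e=[w[(i+1)%4]-w[i] for i in range(4)]
    a1=np.degrees(np.arctan2(*(e[0]-e[2])[::-1])); a2=np.degrees(np.arctan2(*(e[1]-e[3])[::-1]))
    L=[np.linalg.norm(x) for x in e]
    return c.round(1),np.round([a1,a2],1),np.round(L,1)
def boxq(cam,c,th,lx,ly,z):
    r=R.from_euler('z',th,degrees=True).as_matrix()[:2,:2]
    q=np.array([[-lx,-ly],[lx,-ly],[lx,ly],[-lx,ly]])/2@r.T+np.array(c)
    return proj(cam,np.c_[q/1000,np.full(4,z)])
E
cat > m3.py <<'E'
from h import *
for cam in('top','side'):
    F=np.load(f'/tmp/{cam}0.npz')['F']; g=F[:,:,0] # red: packs dark in red
    gg=F.astype(np.float32).mean(2)
    def do(lab,im,c,th,lx,ly,z,**k):
        q=boxq(cam,c,th,lx,ly,z)
        for _ in range(2): q=edges(im,q,**k)
        print(cam,lab,*pose(ray(cam,q,z)))
    do('p1',g,(600,99),-13,56,87,.014)
    do('p2',g,(439,-85),-28,56,87,.014)
    if cam=='top':
        do('stand',gg,(470,325),0,70,140,.005,frac=(.1,.9),ext=3)
        do('bridge',gg,(470,328),0,19,33,.161,ext=2)
        do('plat',gg,(430,-305),0,44,84,.07,ext=2.5)
    else: do('plat',gg,(430,-305),0,44,84,.07,ext=2.5)
E
python3 m3.py
```

```text
top p1 [598.5  99.1] [-13.5  77.8] [56.3 86.3 57.2 86. ]
top p2 [438.3 -84.9] [-28.2  61.7] [87.6 53.9 86.3 54.8]
top stand [468.7 324.5] [-1.7 89.8] [ 72.1 141.9  66.6 139.7]
top bridge [470.2 329.6] [-7.5 88.3] [16.7 31.4 18.3 35.5]
top plat [ 430.1 -306. ] [ 6.  90.8] [43.  93.1 46.  90.6]
side p1 [592.7  83.1] [-16.4  78.2] [ 65.5 106.7  54.2  99.4]
side p2 [428.5 -92.2] [-23.3  66.1] [72.6 80.3 62.4 67.4]
side plat [ 431.4 -306.8] [ 0.4 93.6] [38.8 70.2 45.1 70.8]
```

```bash
python3 - <<'E'
from h import *
q=np.array([(127,135),(148,447),(570,438)])/11.6+[355,205]-.5
w=ray('top',q,.008);print(w, w[[0,2]].mean(0)); d=w[0]-w[1];print(np.degrees(np.arctan2(d[1],d[0])));d=w[1]-w[2];print(np.degrees(np.arctan2(d[1],d[0])),)
# side screws/base: crop 4.8x from (270,270)
s=np.array([(86,318),(272,540),(480,440)])/4.8+[270,270]-.4
w=ray('side',s,.008);print(w,w[[0,2]].mean(0));d=w[0]-w[1];print(np.degrees(np.arctan2(d[1],d[0])));d=w[1]-w[2];print(np.degrees(np.arctan2(d[1],d[0])))
# platform edges per line
F=np.load('/tmp/top0.npz')['F'].astype(np.float32).mean(2)
pl=np.array([(232,188),(548,180),(560,350),(243,358)])/11.6+[355,205]-.5
print(pose(ray('top',pl,.07)), pose(ray('top',edges(F,pl,ext=2),.07)))
print(boxq('top',(430,-308),0,70,101,.1))
# monitor extents
P=np.load('/tmp/top0.npz')['P'];Z=P[:,:,2]
m=np.zeros(Z.shape,bool);m[20:100,295:545]=1;m&=Z>.15
print('monitor x',np.percentile(P[m][:,0],[1,5,50]),'y max',np.percentile(P[m][:,1],[50,95,99]),'z',np.percentile(P[m][:,2],[1,5,50]))
for (u,v,n) in((213,105,'soap'),(175,145,'books'),(222,142,'box'),(270,133,'cam'),(175,80,'frame')):
    w=P[v-8:v+9,u-10:u+11].reshape(-1,3);print(n,np.median(w,0).round(3),np.percentile(w[:,2],98).round(3))
E
```

```text
[[ 471.11175277 -252.76417634]
 [ 388.61805616 -255.71030012]
 [ 389.24918627 -366.96317133]] [ 430.18046952 -309.86367383]
2.045353223930639
90.32503164380292
[[ 390.89221013 -256.84613504]
 [ 392.22375128 -368.32522138]
 [ 474.53395986 -366.48225113]] [ 432.71308499 -311.66419309]
90.68432620408714
-178.71733071517684
(array([ 430.8, -310.2]), array([ -89.4, -178.2]), array([80.5, 43.3, 80.6, 43.3])) (array([ 430.3, -309.9]), array([ -89.6, -173.8]), array([85.3, 44.1, 82.8, 44.4]))
[[407.83724939 239.14935264]
 [406.88882127 214.99512999]
 [372.09067129 215.53266172]
 [372.88101584 239.69519701]]
monitor x [0.75289364 0.77036542 0.8074937 ] y max [-0.29774574 -0.06633685 -0.04376071] z [0.19241778 0.25952901 0.45224645]
soap [0.788 0.197 0.129] 0.196
books [0.69  0.322 0.064] 0.072
box [0.698 0.181 0.06 ] 0.069
cam [0.722 0.036 0.054] 0.081
frame [0.899 0.327 0.031] 0.119
```

The dispenser is at about (431, −310), yaw about +1°. Pack grip axes are −13° (pack 1) and 62° (pack 2). The stand is at about (469, 325) with its yaw near 0. I start by turning square and moving over the stand.

Call:
{"method": "move_arm", "body": {"steps": [[[0,0,-4.8,0,0,0,-1],[0,0,-4.8,0,0,0,-1],[0,0,-4.8,0,0,0,-1],[0,0,0,-0.03,-0.03,0,-1],[0,0,0,-0.03,-0.03,0,-1],[0,0,0,-0.03,-0.03,0,-1],[0,0,0,-0.03,-0.03,0,-1],[0,0,0,-0.03,-0.03,0,-1],[0,0,0,-0.03,-0.03,0,-1],[0,0,0,-0.03,-0.03,0,-1],[0,0,0,-0.03,-0.03,0,-1],[0,0,0,-0.03,-0.03,0,-1]]], "grip_force": 20}}

```text
time_s: 1.1
ee_pos: [0.4282, 0.3619, 0.2143]
orientation: [0.001, 1.0, -0.0, -0.0]
contact_force: [0.8, 0.6, -0.6]
width: 0.999
```

Call:
{"method": "move_arm", "body": {"steps": [[[0,0,0,-0.02,-0.016,0,-1],[0,0,0,-0.017,-0.015,0,-1],[0,0,0,0,0,0,-1],[0,0,0,0,0,0,-1]]]}}

```text
time_s: 1.43
ee_pos: [0.4646, 0.3319, 0.214]
orientation: [0.002, 1.0, -0.0, -0.001]
contact_force: [-0.6, -0.3, -0.1]
width: 1.002
```

```bash
cat > look.py <<'E'
import sys
from h import *
from rig import *
tag=sys.argv[1]
for n in sys.argv[2:]:
    cam,u0,u1,v0,v1=n.split(','); u0,u1,v0,v1=map(int,(u0,u1,v0,v1))
    c=capture(cam); np.savez(f'/tmp/{cam}_{tag}.npz',F=c['frame'],P=pts(c)); im=c['frame'][v0:v1,u0:u1,::-1]; k=min(780/im.shape[1],580/im.shape[0]); cv2.imwrite(f'pics/{tag}_{cam}.png',cv2.resize(im,None,fx=k,fy=k,interpolation=cv2.INTER_CUBIC)); print(cam,'scale',round(k,2))
s=get_state(); q=R.from_quat(s['orientation']).as_matrix()
print(s['time_s'],'tcp',s['ee_pos'].round(4),'yth',np.degrees(np.arctan2(q[1,1],q[0,1])).round(2),'z',q[:,2].round(4),'F',s['contact_force'].round(1),'M',s['moment'].round(2),'w mm',round(s['width']*95,1))
E
python3 look.py a top,140,240,180,260 side,130,290,90,240
```

```text
top scale 7.25
side scale 3.87
1.5333 tcp [0.4636 0.333  0.2142] yth 89.94 z [-1.e-03 -1.e-04 -1.e+00] F [-0.6 -0.   0.1] M [ 0.03  0.02 -0.  ] w mm 95.1
```

View pics/a_side.png

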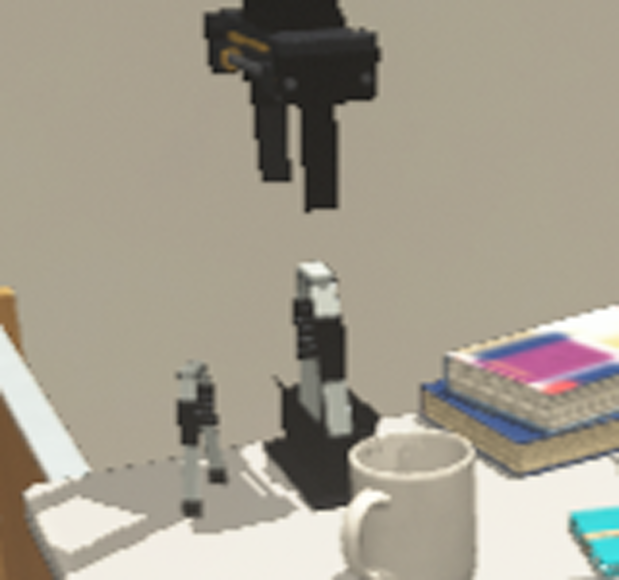

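View pics/a_top.png

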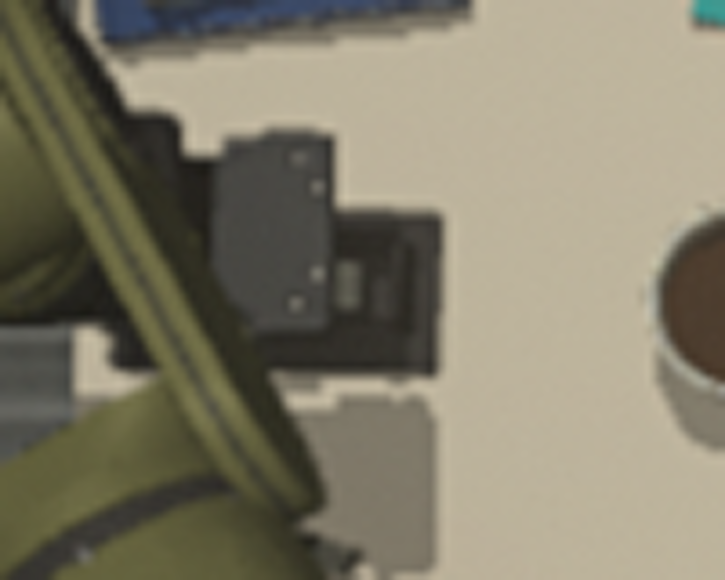

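```bash
python3 - <<'E'
from h import *
k=3.87
for x in(.4536,.4736):
  for y in (.2735,.2855):
    p=proj('side',[x,y,.2142])[0]; print(x,y,(p-[130,90])*k)
p=proj('side',[[.459,.311,.161],[.481,.311,.161],[.459,.344,.161]]);print('bridge',(p-[130,90])*k)
p=proj('side',[[.464,.2975,.131],[.464,.2975,.081],[.48,.2975,.131],[.48,.2975,.081]]);print('paddle',(p-[130,90])*k)
E
```

```text
0.4536 0.2735 [307.82554043 209.65002715]
0.4536 0.2855 [302.00767118 205.95828676]
0.4736 0.2735 [335.55178844 206.27165343]
0.4736 0.2855 [329.52631258 202.6409019 ]
bridge [[302.4829896  270.50563867]
 [331.53926551 266.44954155]
 [287.61108868 259.53405421]]
paddle [[318.17894959 314.49277912]
 [322.55252141 379.80844734]
 [339.21231258 311.2689924 ]
 [343.20252127 376.23935973]]
```

Finger projections match the picture, so the calibration is consistent. The arm needs a small correction of (+6.5, −6) mm, then it goes down.

Call:
{"method": "move_arm", "body": {"steps": [[[0,0,0,-0.006,-0.006,0,-1],[0,0,0,0,0,0.02,-1],[0,0,0,0,0,0.02,-1],[0,0,0,0,0,0.02,-1],[0,0,0,0,0,0.02,-1],[0,0,0,0,0,0.02,-1],[0,0,0,0,0,0.015,-1],[0,0,0,0,0,0.01,-1],[0,0,0,0,0,0,-1],[0,0,0,0,0,0,-1]]]}}

```text
time_s: 2.37
ee_pos: [0.47, 0.3269, 0.0895]
orientation: [0.0, 1.0, -0.0, -0.0]
contact_force: [0.8, 0.5, -0.9]
width: 0.996
```

```bash
python3 look.py b side,160,260,120,240
```

```text
side scale 4.83
2.4167 tcp [0.4707 0.3272 0.0906] yth 89.96 z [ 1.1e-03  6.0e-04 -1.0e+00] F [0.3 1.  0.3] M [-0.02  0.01  0.04] w mm 94.8
```

View pics/b_side.png

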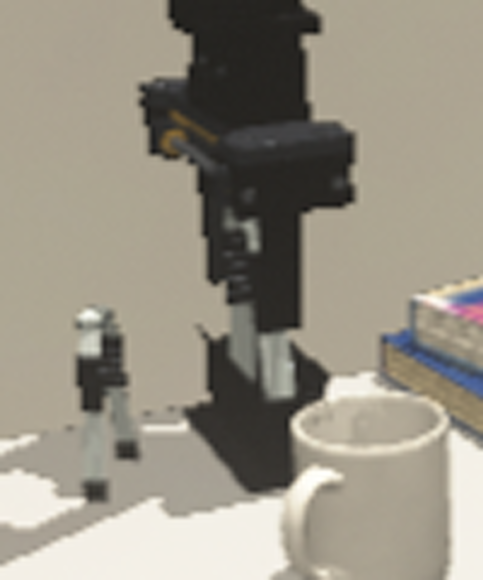

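The fingers straddle the tongs without contact. Now I close to 57 mm.

Call:
{"method": "move_arm", "body": {"steps": [[[0,0,0,0,0,0,-0.5],[0,0,0,0,0,0,-0.3],[0,0,0,0,0,0,-0.2],[0,0,0,0,0,0,-0.2],[0,0,0,0,0,0,-0.2],[0,0,0,0,0,0,-0.2]]]}}

```text
time_s: 2.92
ee_pos: [0.4704, 0.3269, 0.0899]
orientation: [0.001, 1.0, 0.0, 0.0]
contact_force: [-0.2, 0.7, 1.6]
width: 0.643
```

```bash
python3 look.py c
```

```text
2.9167 tcp [0.4704 0.3269 0.0899] yth 89.91 z [ 4.e-04  5.e-04 -1.e+00] F [-0.2  0.7  1.6] M [0.02 0.02 0.01] w mm 61.1
```

Call:
{"method": "move_arm", "body": {"steps": [[[0,0,0,0,0,0,-0.2],[0,0,0,0,0,0,-0.2],[0,0,0,0,0,0,-0.2],[0,0,0,0,0,0,-0.2]]]}}

```text
time_s: 3.25
ee_pos: [0.4706, 0.3269, 0.0902]
orientation: [0.001, 1.0, 0.0, 0.0]
contact_force: [-0.0, -1.0, 3.9]
width: 0.601
```

Opening is 57.1 mm. I lift the tongs straight out, slowly at first.

Call:
{"method": "move_arm", "body": {"steps": [[[0,0,0,0,0,-0.006,-0.2],[0,0,0,0,0,-0.01,-0.2],[0,0,0,0,0,-0.015,-0.2],[0,0,0,0,0,-0.02,-0.2],[0,0,0,0,0,-0.025,-0.2],[0,0,0,0,0,-0.025,-0.2],[0,0,0,0,0,-0.025,-0.2],[0,0,0,0,0,-0.02,-0.2],[0,0,0,0,0,0,-0.2],[0,0,0,0,0,0,-0.2]]]}}

```text
time_s: 4.08
ee_pos: [0.4708, 0.327, 0.237]
orientation: [0.001, 1.0, 0.001, 0.001]
contact_force: [-0.1, -0.1, -2.1]
width: 0.598
```

```bash
python3 look.py d side,160,260,80,200
```

```text
side scale 4.83
4.1333 tcp [0.47   0.3265 0.235 ] yth 89.91 z [-6.e-04 -4.e-04 -1.e+00] F [-0.8 -0.6 -1.2] M [-0.02  0.01 -0.02] w mm 57.1
```

View pics/d_side.png

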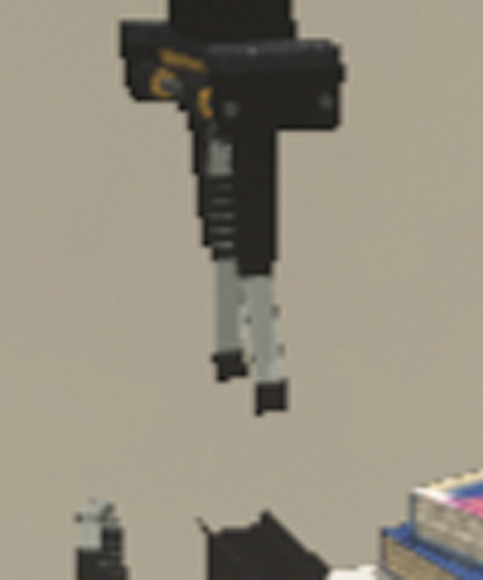

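The side picture shows the tongs lifted clear, with the near tip's foot at about crop (272,412). From that I compute the foot height relative to the TCP.

```bash
python3 - <<'E'
from h import *
k=4.83
for z in (.14,.15,.16):
  p=proj('side',[[.460,.2865,z],[.480,.2865,z],[.480,.3675,z],[.460,.3675,z]]);print(z,((p-[160,80])*k+k/2).round(0).tolist())
im=cv2.imread('pics/d_side.png')[340:430,190:310];cv2.imwrite('pics/d_zoom.png',cv2.resize(im,None,fx=6,fy=6))
E
```

```text
0.14 [[253.0, 434.0], [287.0, 429.0], [240.0, 394.0], [208.0, 399.0]]
0.15 [[252.0, 417.0], [286.0, 413.0], [239.0, 378.0], [207.0, 383.0]]
0.16 [[251.0, 400.0], [285.0, 396.0], [237.0, 362.0], [206.0, 367.0]]
```

View pics/d_zoom.png

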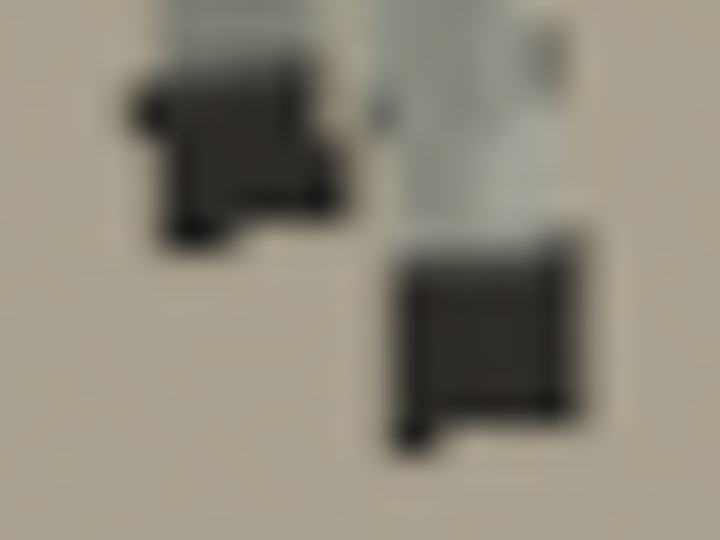

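The feet sit 84.5 mm below the TCP, as expected. Next I carry the tongs high over to pack 2.

Call:
{"method": "move_arm", "body": {"steps": [[[0,0,0,0.002,-0.02,0,-0.2],[0,0,0,0.003,-0.035,0,-0.2],[0,0,0,0.003,-0.038,0,-0.2],[0,0,0,0.003,-0.038,0,-0.2],[0,0,0,0.003,-0.038,0,-0.2],[0,0,0,0.003,-0.038,0,-0.2],[0,0,0,0.003,-0.038,0,-0.2],[0,0,0,0.003,-0.038,0,-0.2],[0,0,0,0.003,-0.038,0,-0.2],[0,0,0,0.003,-0.038,0,-0.2],[0,0,0,0.002,-0.032,0,-0.2],[0,0,0,0.001,-0.02,0,-0.2]]]}}

```text
time_s: 5.13
ee_pos: [0.4359, -0.0866, 0.233]
orientation: [0.002, 1.0, 0.0, -0.002]
contact_force: [0.4, 0.6, -1.3]
width: 0.599
```

Call:
{"method": "move_arm", "body": {"steps": [[[0,0,7,0,0,0,-0.2],[0,0,7,0,0,0,-0.2],[0,0,7,0,0,0,-0.2],[0,0,7,0,0,0,-0.2],[0,0,0,0,0,0,-0.2],[0,0,0,0,0,0,-0.2]]]}}

```text
time_s: 5.63
ee_pos: [0.4368, -0.084, 0.2336]
orientation: [0.241, 0.97, 0.0, -0.002]
contact_force: [0.3, 0.0, -0.9]
width: 0.603
```

View pics/e_side.png

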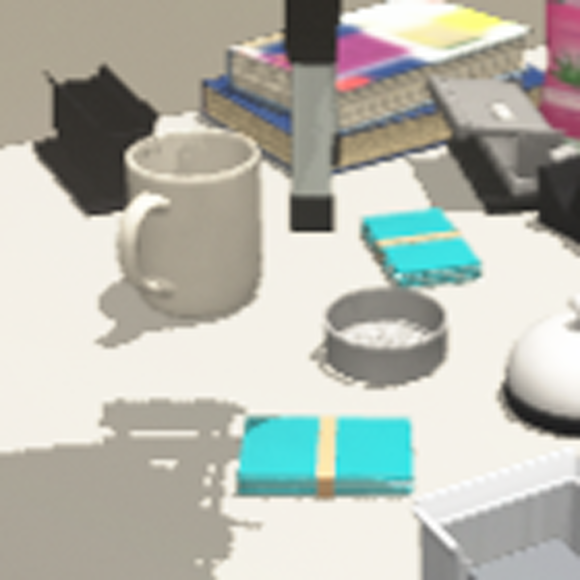

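View pics/e_top.png

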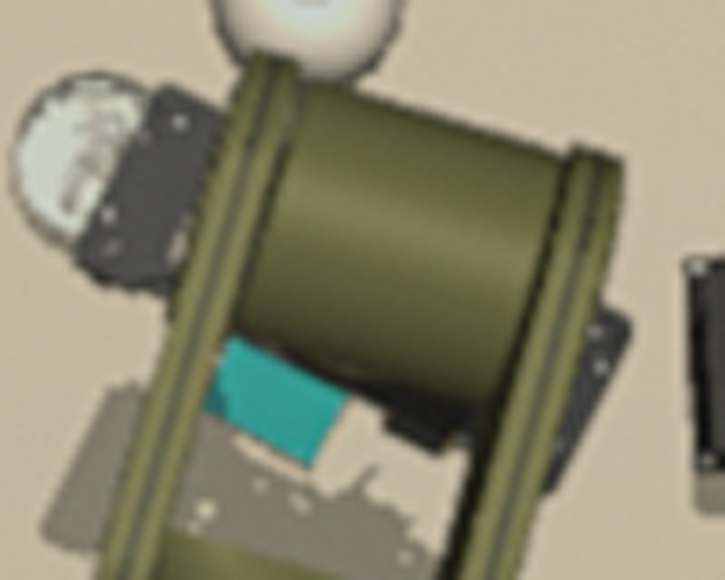

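Aligned over pack 2. I descend to a few mm above the desk and check.

Call:
{"method": "move_arm", "body": {"steps": [[[0,0,0,-0.001,0,0.015,-0.2],[0,0,0,0,0,0.025,-0.2],[0,0,0,0,0,0.025,-0.2],[0,0,0,0,0,0.025,-0.2],[0,0,0,0,0,0.015,-0.2],[0,0,0,0,0,0.01,-0.2],[0,0,0,0,0,0.008,-0.2],[0,0,0,0,0,0,-0.2],[0,0,0,0,0,0,-0.2]]]}}

```text
time_s: 6.48
ee_pos: [0.4389, -0.0848, 0.1131]
orientation: [0.242, 0.97, -0.0, 0.0]
contact_force: [0.4, 0.9, -0.9]
width: 0.6
```

```bash
TGT=.4383,-.0849 python3 look.py f side,230,310,220,300
```

```text
side scale 7.25
6.5333 tcp [ 0.4394 -0.085   0.1138] yth 61.94 z [ 1.7e-03 -6.0e-04 -1.0e+00] F [-0.2  0.5 -0.7] M [-0.03 -0.02  0.  ] w mm 57.4
to target in tool x,y: 0.001 -0.0005
```

View pics/f_side.png

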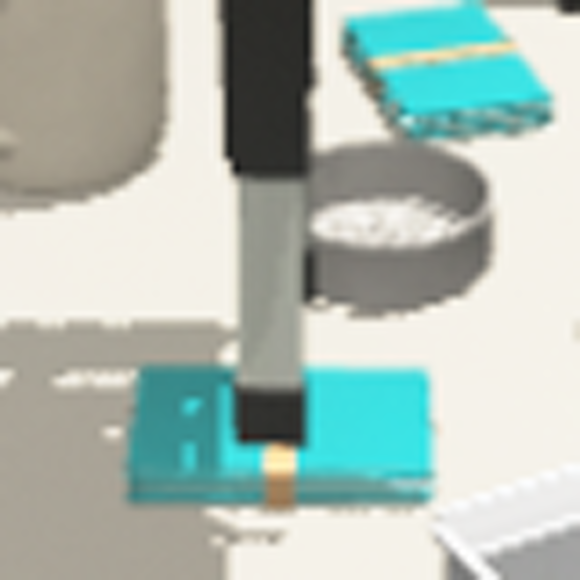

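The near tip is about 1.5 mm off the pack's middle along its long side. I correct that and continue down.

Call:
{"method": "move_arm", "body": {"steps": [[[0,0,0,-0.0015,0,0.008,-0.2],[0,0,0,0,0,0.008,-0.2],[0,0,0,0,0,0.006,-0.2],[0,0,0,0,0,0.003,-0.2],[0,0,0,0,0,0,-0.2],[0,0,0,0,0,0,-0.2]]]}}

```text
time_s: 7.03
ee_pos: [0.4397, -0.0853, 0.0873]
orientation: [0.243, 0.97, 0.0, -0.0]
contact_force: [0.3, 0.4, -0.4]
width: 0.596
```

```bash
TGT=.4383,-.0849 python3 look.py g side,230,310,220,300 top,270,370,180,260
```

```text
side scale 7.25
top scale 7.25
7.1333 tcp [ 0.4401 -0.0855  0.0879] yth 61.92 z [ 4.e-04 -2.e-04 -1.e+00] F [-1.1  0.4 -0.8] M [-0.   -0.01 -0.05] w mm 57.1
to target in tool x,y: 0.0019 -0.0003
```

View pics/g_side.png

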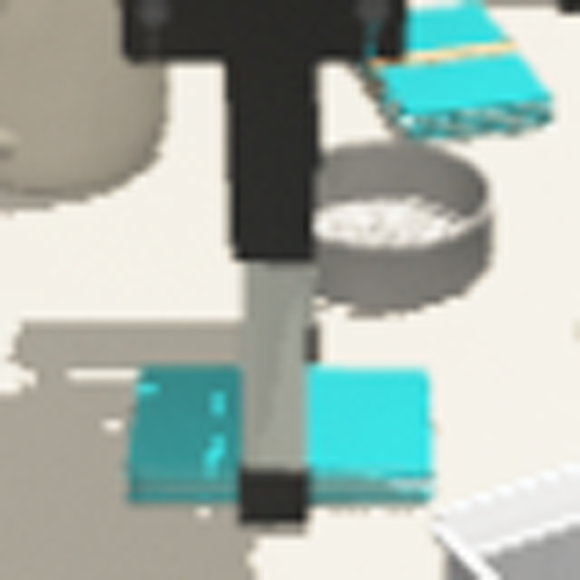

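The foot is about 3 mm above the desk with the tips either side of the pack. I squeeze it.

Call:
{"method": "move_arm", "body": {"steps": [[[0,0,0,0,0,0,-0.17],[0,0,0,0,0,0,-0.14],[0,0,0,0,0,0,-0.11],[0,0,0,0,0,0,-0.08],[0,0,0,0,0,0,0],[0,0,0,0,0,0,0.2],[0,0,0,0,0,0,0.2],[0,0,0,0,0,0,0.2]]], "grip_force": 22}}

```text
time_s: 7.8
ee_pos: [0.4401, -0.0855, 0.0879]
orientation: [0.243, 0.97, -0.0, 0.0]
contact_force: [-0.4, 0.1, 1.0]
width: 0.559
```

```bash
python3 look.py h
```

```text
7.8 tcp [ 0.4401 -0.0855  0.0879] yth 61.91 z [ 3.e-04 -2.e-04 -1.e+00] F [-0.4  0.1  1. ] M [-0.07  0.   -0.01] w mm 53.1
```

Call:
{"method": "move_arm", "body": {"steps": [[[0,0,0,0,0,0,0.2],[0,0,0,0,0,0,0.2],[0,0,0,0,0,-0.004,0.2],[0,0,0,0,0,-0.008,0.2],[0,0,0,0,0,-0.015,0.2],[0,0,0,0,0,-0.02,0.2],[0,0,0,0,0,-0.02,0.2],[0,0,0,0,0,-0.01,0.2],[0,0,0,0,0,0,0.2]]]}}

```text
time_s: 8.55
ee_pos: [0.4417, -0.086, 0.1679]
orientation: [0.243, 0.97, -0.0, 0.003]
contact_force: [0.9, -0.8, -1.3]
width: 0.558
```

```bash
python3 look.py i side,220,320,170,300
```

```text
side scale 4.46
8.6 tcp [ 0.4407 -0.0857  0.166 ] yth 61.92 z [ 2.8e-03 -9.0e-04 -1.0e+00] F [-0.   0.2 -1.8] M [-0.02  0.   -0.03] w mm 53.0
```

View pics/i_side.png

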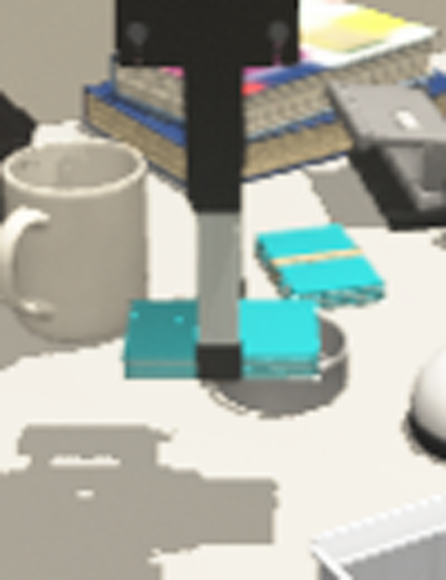

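Pack 2 is held level and nearly central. I raise it and turn toward the dispenser's axis.

Call:
{"method": "move_arm", "body": {"steps": [[[0,0,0,0,0,-0.015,0.2],[0,0,0,0,0,-0.02,0.2],[0,0,0,0,0,-0.02,0.2],[0,0,4,0,0,-0.005,0.2],[0,0,7,0,0,0,0.2],[0,0,7,0,0,0,0.2],[0,0,7,0,0,0,0.2],[0,0,7,0,0,0,0.2],[0,0,7,0,0,0,0.2],[0,0,7,0,0,0,0.2],[0,0,7,0,0,0,0.2],[0,0,7,0,0,0,0.2]]]}}

```text
time_s: 9.6
ee_pos: [0.439, -0.0851, 0.2225]
orientation: [0.697, 0.717, -0.001, -0.002]
contact_force: [-0.2, -0.1, -2.5]
width: 0.563
```

Call:
{"method": "move_arm", "body": {"steps": [[[0,0,1,0,0,0,0.2],[0,0,0,0,0,0,0.2],[0,0,0,0,0,0,0.2]]]}}

```text
time_s: 9.85
ee_pos: [0.4395, -0.0853, 0.2236]
orientation: [0.701, 0.714, -0.0, -0.001]
contact_force: [0.3, -0.5, -2.3]
width: 0.557
```

```bash
TGT=.431,-.3095 python3 look.py j
```

```text
9.85 tcp [ 0.4395 -0.0853  0.2236] yth 1.06 z [-1.7e-03  5.0e-04 -1.0e+00] F [ 0.3 -0.5 -2.3] M [-0.12  0.04  0.01] w mm 52.9
to target in tool x,y: -0.224 -0.0126
```

Call:
{"method": "move_arm", "body": {"steps": [[[0,0,0,-0.012,-0.001,0,0.2],[0,0,0,-0.022,-0.002,0,0.2],[0,0,0,-0.028,-0.002,0,0.2],[0,0,0,-0.03,-0.002,0,0.2],[0,0,0,-0.03,-0.001,0,0.2],[0,0,0,-0.03,-0.001,0,0.2],[0,0,0,-0.028,-0.001,0,0.2],[0,0,0,-0.022,-0.001,0,0.2],[0,0,0,-0.015,-0.001,0,0.2],[0,0,0,-0.007,-0.001,0,0.2],[0,0,0,0,0,0,0.2],[0,0,0,0,0,0,0.2]]]}}

```text
time_s: 10.85
ee_pos: [0.4305, -0.309, 0.2244]
orientation: [0.701, 0.713, 0.0, -0.001]
contact_force: [-0.8, -0.3, -1.0]
width: 0.562
```

```bash
TGT=.431,-.3095 python3 look.py k side,240,400,210,390 top,340,430,190,260
```

```text
side scale 3.22
top scale 8.29
10.95 tcp [ 0.4307 -0.3085  0.2246] yth 1.0 z [ 0.e+00  5.e-04 -1.e+00] F [-0.4  0.1 -2.2] M [-0.07  0.08  0.01] w mm 53.2
to target in tool x,y: -0.001 0.0003
```

View pics/k_side.png

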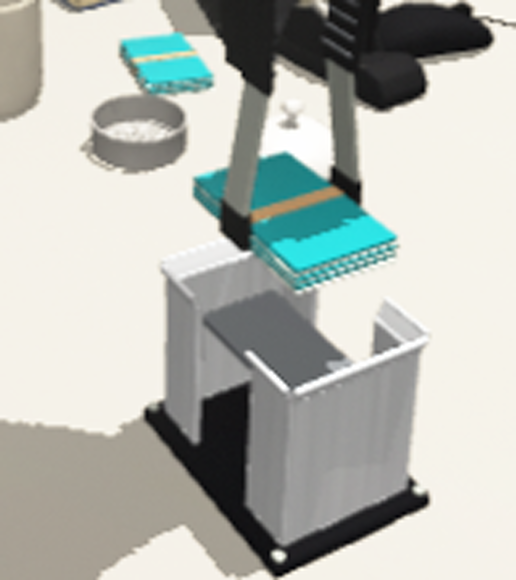

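View pics/k_top.png

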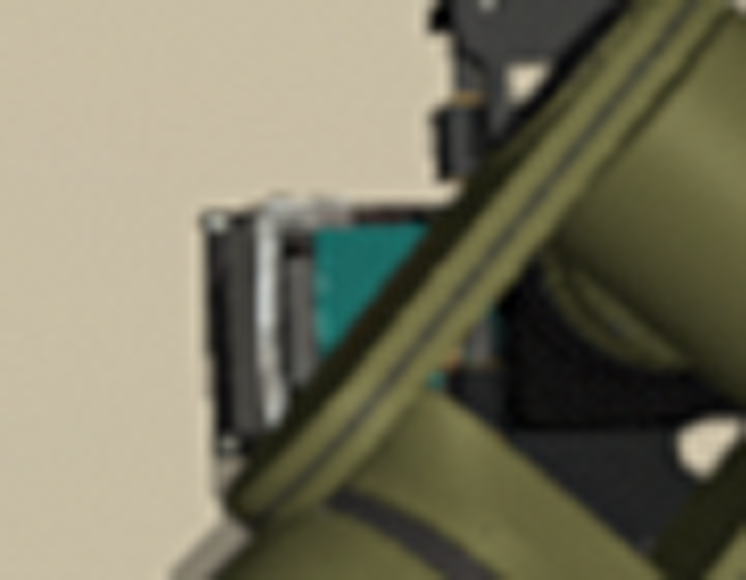

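```bash
python3 - <<'E'
from h import *
k=3.22
r=lambda z,c=(430.7,-309.5):((boxq('side',c,1,56,87,z)-[240,210])*k+1.6).round(0).tolist()
print('pack top',r(.152),'bot',r(.138))
print('lip', ((boxq('side',(431,-310.5),1,70,101,.09)-[240,210])*k+1.6).round(0).tolist())
F=np.load('/tmp/side_k.npz')['F'][255:310,290:375,::-1]
cv2.imwrite('pics/k_zoom.png',cv2.resize(F,None,fx=9,fy=9,interpolation=2))
print('zoom top',((boxq('side',(430.7,-309.5),1,56,87,.152)-[290,255])*9+4).round(0).tolist())
print('zoom bot',((boxq('side',(430.7,-309.5),1,56,87,.138)-[290,255])*9+4).round(0).tolist())
E
```

```text
pack top [[297.0, 264.0], [400.0, 228.0], [283.0, 142.0], [187.0, 171.0]] bot [[295.0, 292.0], [397.0, 254.0], [282.0, 167.0], [187.0, 196.0]]
lip [[288.0, 398.0], [413.0, 347.0], [282.0, 238.0], [167.0, 277.0]]
zoom top [[380.0, 332.0], [667.0, 231.0], [341.0, -8.0], [73.0, 72.0]]
zoom bot [[375.0, 409.0], [660.0, 306.0], [338.0, 60.0], [72.0, 142.0]]
```

View pics/k_zoom.png

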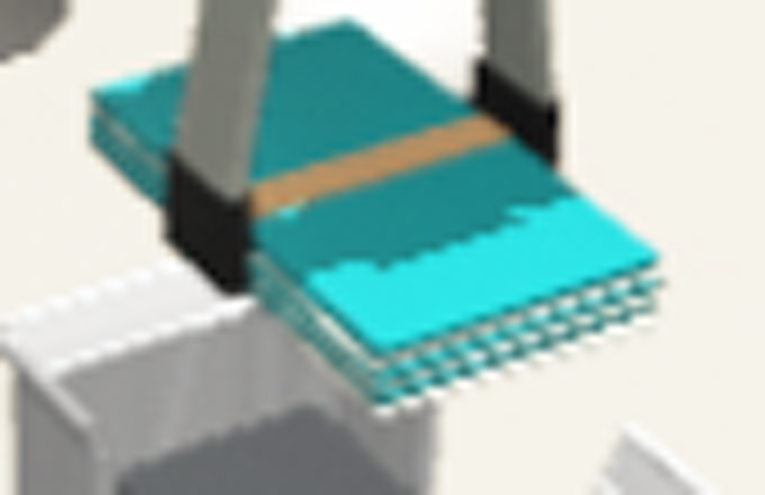

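The held pack lies within about 2 mm of the dispenser axis. I nudge it slightly and lower to just above the well mouth, then on in.

Call:
{"method": "move_arm", "body": {"steps": [[[0,0,0,-0.001,0.001,0.008,0.2],[0,0,0,0,0,0.01,0.2],[0,0,0,0,0,0.01,0.2],[0,0,0,0,0,0.008,0.2],[0,0,0,0,0,0.006,0.2],[0,0,0,0,0,0,0.2]]]}}

```text
time_s: 11.45
ee_pos: [0.4305, -0.3096, 0.18]
orientation: [0.701, 0.713, -0.0, -0.002]
contact_force: [-0.1, 0.1, -2.1]
width: 0.559
```

```bash
TGT=.431,-.3095 python3 look.py l side,280,380,255,355
```

```text
side scale 5.8
11.5 tcp [ 0.4309 -0.31    0.1812] yth 0.92 z [-0.0019  0.0017 -1.    ] F [ 0.3  1.1 -1.4] M [-0.08  0.05 -0.01] w mm 53.1
to target in tool x,y: 0.0005 0.0001
```

View pics/l_side.png

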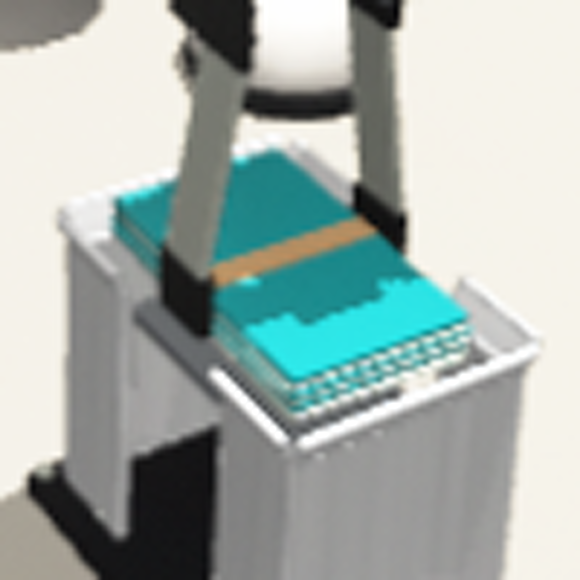

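The pack is entering the well cleanly and looks centred. I lower it slowly to about 57 mm, where the platform carries it.

Call:
{"method": "move_arm", "body": {"steps": [[[0,0,0,0,0,0.006,0.2],[0,0,0,0,0,0.007,0.2],[0,0,0,0,0,0.006,0.2],[0,0,0,0,0,0.004,0.2],[0,0,0,0,0,0.004,0.2],[0,0,0,0,0,0.004,0.2],[0,0,0,0,0,0.003,0.2],[0,0,0,0,0,0.002,0.2],[0,0,0,0,0,0,0.2],[0,0,0,0,0,0,0.2]]]}}

```text
time_s: 12.33
ee_pos: [0.4315, -0.3107, 0.1468]
orientation: [0.701, 0.713, -0.0, 0.0]
contact_force: [-0.5, 0.8, -0.5]
width: 0.561
```

```bash
TGT=.431,-.3095 python3 look.py m side,280,380,255,355
```

```text
side scale 5.8
12.3833 tcp [ 0.4316 -0.3107  0.147 ] yth 0.92 z [ 1.e-04 -3.e-04 -1.e+00] F [-0.6 -0.1 -2. ] M [-0.1   0.2   0.04] w mm 53.1
to target in tool x,y: 0.0012 -0.0006
```

View pics/m_side.png

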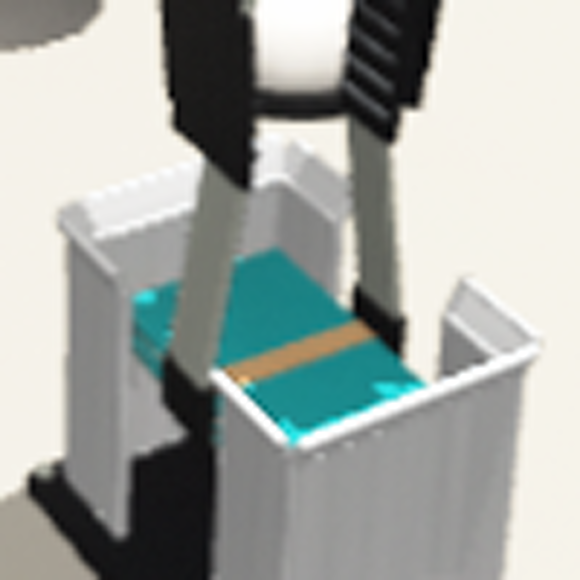

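Call:
{"method": "move_arm", "body": {"steps": [[[0,0,0,0,0,0.002,0.2],[0,0,0,0,0,0,0.2],[0,0,0,0,0,0,-0.1],[0,0,0,0,0,0,-0.12],[0,0,0,0,0,0,-0.14],[0,0,0,0,0,0,-0.17],[0,0,0,0,0,0,-0.2],[0,0,0,0,0,0,-0.2],[0,0,0,0,0,0,-0.2]]]}}

```text
time_s: 13.13
ee_pos: [0.4315, -0.3106, 0.1447]
orientation: [0.701, 0.713, -0.0, 0.0]
contact_force: [0.3, 0.2, -0.6]
width: 0.6
```

```bash
TGT=.431,-.3095 python3 look.py n side,280,380,255,355
```

```text
side scale 5.8
13.1833 tcp [ 0.4315 -0.3106  0.1447] yth 0.92 z [ 0. -0. -1.] F [-0.5  0.2 -1.9] M [-0.09  0.08 -0.02] w mm 57.4
to target in tool x,y: 0.0011 -0.0005
```

View pics/n_side.png

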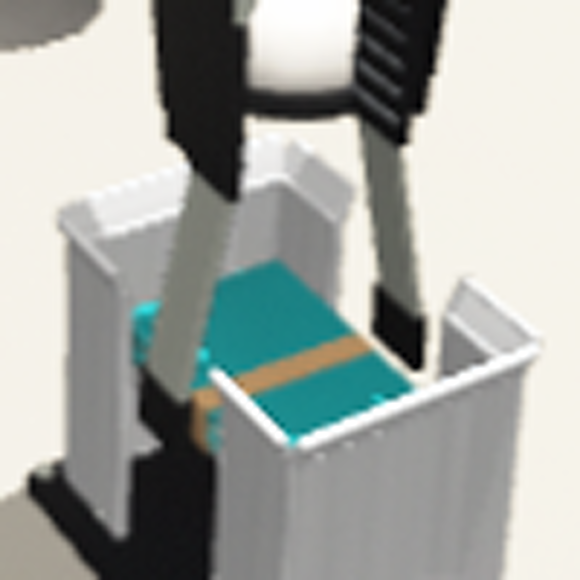

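Pack 2 is released and lies flat. I raise the tongs straight out and head for pack 1.

Call:
{"method": "move_arm", "body": {"steps": [[[0,0,0,0,0,-0.006,-0.2],[0,0,0,0,0,-0.012,-0.2],[0,0,0,0,0,-0.02,-0.2],[0,0,0,0,0,-0.025,-0.2],[0,0,0,0,0,-0.02,-0.2],[0,0,0,0,0,-0.01,-0.2],[0,0,0,0.015,0.006,0,-0.2],[0,0,0,0.028,0.012,0,-0.2],[0,0,0,0.033,0.014,0,-0.2],[0,0,0,0.035,0.014,0,-0.2],[0,0,0,0.035,0.014,0,-0.2],[0,0,0,0.035,0.014,0,-0.2]]]}}

```text
time_s: 14.18
ee_pos: [0.5029, -0.1269, 0.2381]
orientation: [0.702, 0.713, 0.0, 0.0]
contact_force: [0.7, 0.2, -1.4]
width: 0.6
```

Call:
{"method": "move_arm", "body": {"steps": [[[0,0,0,0.035,0.014,0,-0.2],[0,0,0,0.035,0.014,0,-0.2],[0,0,0,0.035,0.014,0,-0.2],[0,0,0,0.035,0.014,0,-0.2],[0,0,0,0.035,0.014,0,-0.2],[0,0,0,0.03,0.013,0,-0.2],[0,0,0,0.02,0.01,0,-0.2],[0,0,7,0,0,0,-0.2],[0,0,7,0,0,0,-0.2],[0,0,0,0,0,0,-0.2],[0,0,0,0,0,0,-0.2]]]}}

```text
time_s: 15.1
ee_pos: [0.5919, 0.0981, 0.2377]
orientation: [0.782, 0.623, -0.0, -0.0]
contact_force: [0.2, -0.5, -1.5]
width: 0.603
```

```bash
TGT=.5985,.0991 python3 look.py o side,220,380,120,380
```

```text
side scale 2.23
15.15 tcp [0.5919 0.0979 0.2378] yth -12.93 z [-1.e-04 -0.e+00 -1.e+00] F [-0.  -0.1 -0.5] M [-0.09  0.06  0.02] w mm 57.2
to target in tool x,y: 0.0026 0.0061
```

View pics/o_side.png

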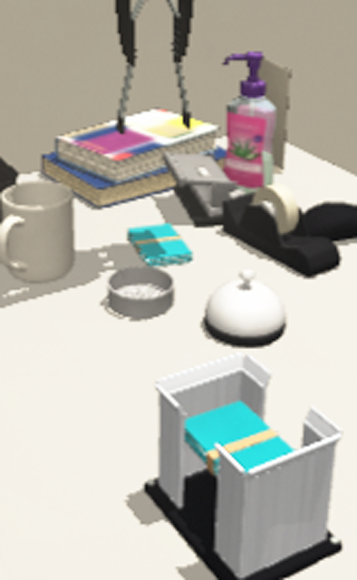

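The first pack lies in the dispenser. I correct by about (2.5, 6) mm and descend over pack 1.

Call:
{"method": "move_arm", "body": {"steps": [[[0,0,0,0.0025,0.006,0.01,-0.2],[0,0,0,0,0,0.025,-0.2],[0,0,0,0,0,0.025,-0.2],[0,0,0,0,0,0.025,-0.2],[0,0,0,0,0,0.02,-0.2],[0,0,0,0,0,0.01,-0.2],[0,0,0,0,0,0.005,-0.2],[0,0,0,0,0,0,-0.2],[0,0,0,0,0,0,-0.2]]]}}

```text
time_s: 15.9
ee_pos: [0.5992, 0.099, 0.1186]
orientation: [0.783, 0.622, 0.001, 0.0]
contact_force: [0.2, 0.7, -1.0]
width: 0.603
```

```bash
TGT=.5985,.0991 python3 look.py p side,255,335,185,245 top,210,310,130,210
```

```text
side scale 9.67
top scale 7.25
16.0 tcp [0.5997 0.0992 0.1196] yth -13.07 z [ 3.2e-03  2.0e-04 -1.0e+00] F [ 0.7 -0.  -1.2] M [-0.13  0.04 -0.02] w mm 57.4
to target in tool x,y: -0.0003 -0.0012
```

View pics/p_side.png

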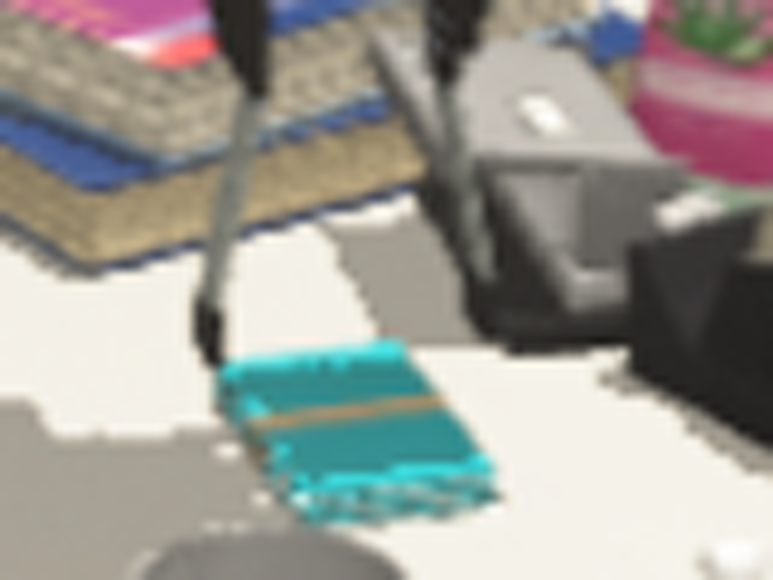

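View pics/p_top.png

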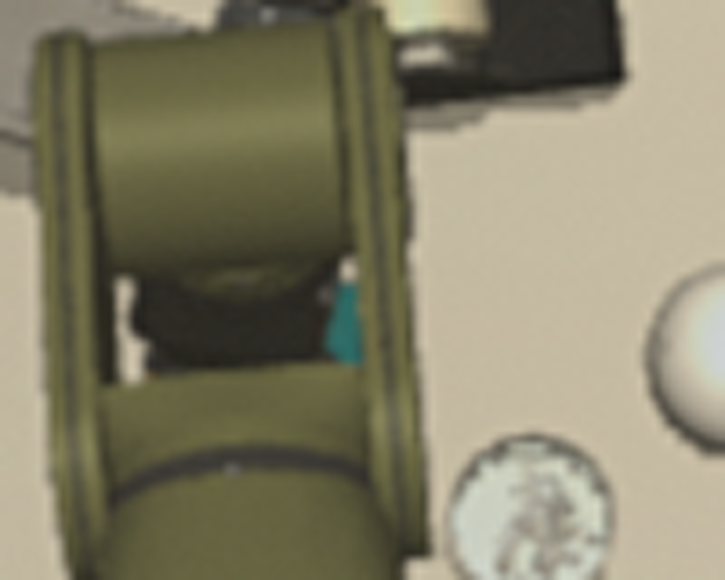

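```bash
python3 - <<'E'
from h import *
k=9.67
th=np.radians(-13);y=np.array([np.cos(th),np.sin(th)]);c=np.array([.5995,.0991])
for s in(-.038,.038):
  for z in(.035,.003):
    print('tip',s,z,((proj('side',np.r_[c+s*y,z])-[255,185])*k+k/2).round(0))
p=np.array([.5985,.0991])
for s in(-.028,.028): print('band',((proj('side',np.r_[p+s*y,.014])-[255,185])*k+k/2).round(0))
print((boxq('side',(598.5,99.1),-13,56,87,.014)-[255,185])*k+k/2)
E
```

```text
tip -0.038 0.035 [[204. 350.]]
tip -0.038 0.003 [[204. 457.]]
tip 0.038 0.035 [[473. 319.]]
tip 0.038 0.003 [[470. 425.]]
band [[237. 417.]]
band [[433. 394.]]
[[281.19792815 487.62589092]
 [484.93203596 462.17750851]
 [385.47731074 330.24464459]
 [195.20977441 352.22708159]]
```

```bash
python3 - <<'E'
from h import *
k=9.67
q=(np.array([(285,490),(492,465),(400,345),(218,368)])-k/2)/k+[255,185]
for z in(.014,.012): print(pose(ray('side',q,z)))
print(ray('side',q,.014).round(1).tolist())
F=np.load('/tmp/side0.npz')['F'][195:255,250:330,::-1];cv2.imwrite('pics/p1_orig.png',cv2.resize(F,None,fx=9.67,fy=9.67,interpolation=2))
F=np.load('/tmp/top0.npz')['F'][160:195,225:275,::-1];cv2.imwrite('pics/p1_top.png',cv2.resize(F,None,fx=15,fy=15,interpolation=2))
for cam,o,kk in(('side',(250,195),9.67),('top',(225,160),15)): print(((boxq(cam,(598.5,99.1),-13,56,87,.014)-o)*kk+kk/2).round(0).tolist())
E
```

```text
(array([598.5,  92.4]), array([-12.7,  76.1]), array([56.7, 78.4, 53.5, 76.9]))
(array([600.6,  96. ]), array([-12.7,  76.1]), array([56.9, 78.8, 53.7, 77.2]))
[[561.6, 61.4], [616.8, 48.1], [634.1, 124.6], [581.7, 135.5]]
[[330.0, 391.0], [533.0, 365.0], [434.0, 234.0], [244.0, 256.0]]
[[565.0, 432.0], [623.0, 168.0], [210.0, 80.0], [151.0, 343.0]]
```

View pics/p1_orig.png

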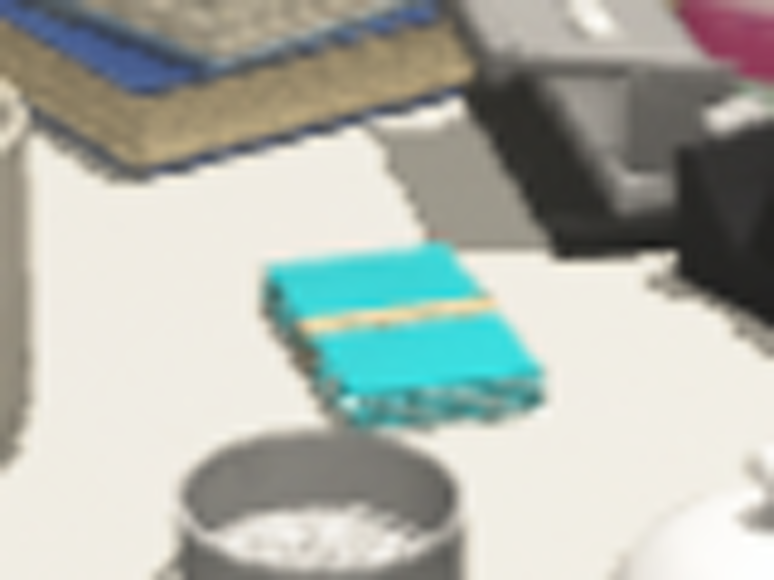

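View pics/p1_top.png

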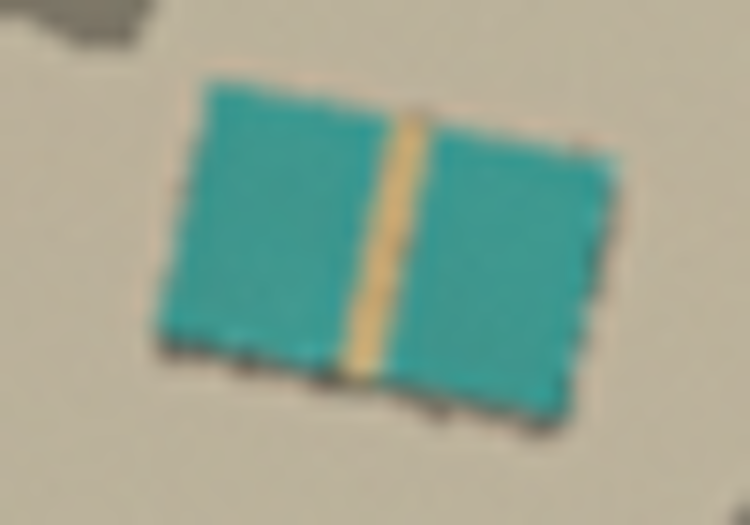

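The tongs are within about 2 mm of pack 1's centre. I nudge by about 1 mm and go down to the desk.

Call:
{"method": "move_arm", "body": {"steps": [[[0,0,0,-0.001,0.001,0.008,-0.2],[0,0,0,0,0,0.01,-0.2],[0,0,0,0,0,0.007,-0.2],[0,0,0,0,0,0.004,-0.2],[0,0,0,0,0,0.002,-0.2],[0,0,0,0,0,0,-0.2],[0,0,0,0,0,0,-0.2]]]}}

```text
time_s: 16.58
ee_pos: [0.5992, 0.0979, 0.0865]
orientation: [0.783, 0.622, -0.0, -0.0]
contact_force: [-0.1, 0.2, -1.1]
width: 0.601
```

```bash
TGT=.5985,.0991 python3 look.py q side,255,335,185,245
```

```text
side scale 9.67
16.6333 tcp [0.5994 0.0979 0.0869] yth -13.08 z [ 4.e-04  0.e+00 -1.e+00] F [-0.7 -0.4 -0.1] M [-0.08  0.08  0.01] w mm 57.1
to target in tool x,y: 0.0009 -0.0011
```

View pics/q_side.png

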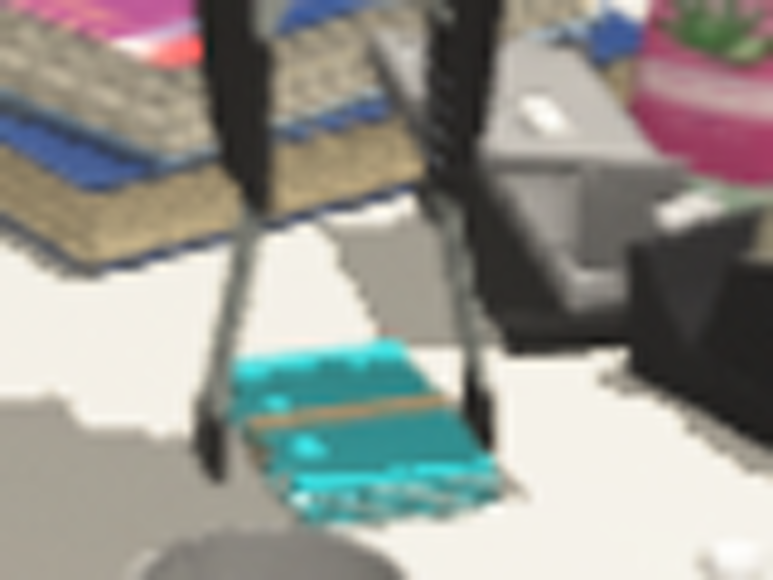

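Both tips straddle the pack: left tip at about (207,445), right at (480,420). I squeeze, then lift.

Call:
{"method": "move_arm", "body": {"steps": [[[0,0,0,0.001,0.001,0,-0.2],[0,0,0,0,0,0,-0.17],[0,0,0,0,0,0,-0.14],[0,0,0,0,0,0,-0.11],[0,0,0,0,0,0,-0.08],[0,0,0,0,0,0,0],[0,0,0,0,0,0,0.2],[0,0,0,0,0,0,0.2],[0,0,0,0,0,0,0.2],[0,0,0,0,0,0,0.2]]], "grip_force": 22}}

```text
time_s: 17.47
ee_pos: [0.6006, 0.0986, 0.0869]
orientation: [0.783, 0.622, 0.0, 0.0]
contact_force: [0.0, -0.4, -0.8]
width: 0.564
```

```bash
python3 look.py r
```

```text
17.4667 tcp [0.6006 0.0986 0.0869] yth -13.08 z [ 5.e-04 -0.e+00 -1.e+00] F [ 0.  -0.4 -0.8] M [-0.14 -0.09  0.01] w mm 53.6
```

Call:
{"method": "move_arm", "body": {"steps": [[[0,0,0,0,0,-0.004,0.2],[0,0,0,0,0,-0.008,0.2],[0,0,0,0,0,-0.015,0.2],[0,0,0,0,0,-0.02,0.2],[0,0,0,0,0,-0.025,0.2],[0,0,0,0,0,-0.025,0.2],[0,0,0,0,0,-0.025,0.2],[0,0,0,0,0,-0.015,0.2],[0,0,-7,0,0,0,0.2],[0,0,-7,0,0,0,0.2],[0,0,0,0,0,0,0.2],[0,0,0,0,0,0,0.2]]]}}

```text
time_s: 18.47
ee_pos: [0.6001, 0.0987, 0.2238]
orientation: [0.703, 0.712, -0.0, -0.0]
contact_force: [0.1, -0.1, -1.8]
width: 0.56
```

```bash
TGT=.4315,-.310 python3 look.py s side,240,360,120,220
```

```text
side scale 5.8
18.5167 tcp [0.6001 0.0987 0.2235] yth 0.75 z [-6.e-04  0.e+00 -1.e+00] F [ 0.6 -0.5 -1.2] M [-0.09  0.03  0.  ] w mm 53.3
to target in tool x,y: -0.4064 -0.1739
```

View pics/s_side.png

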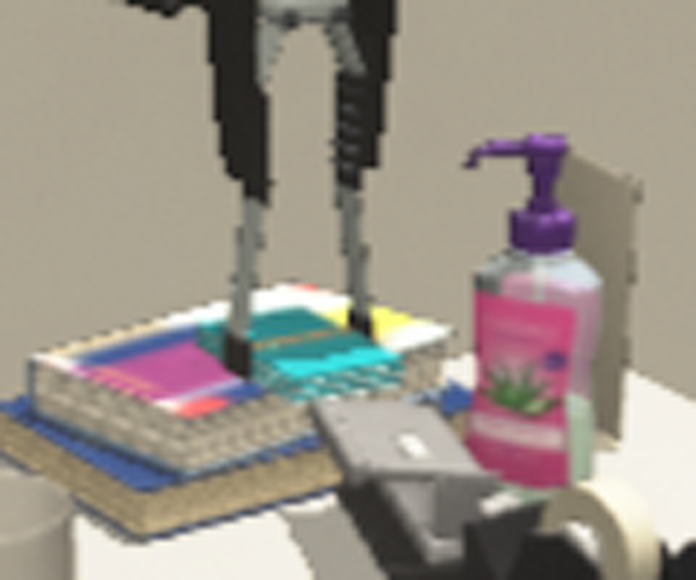

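Pack 1 is held. I carry it back to the dispenser.

Call:
{"method": "move_arm", "body": {"steps": [[[0,0,0,-0.012,-0.005,0,0.2],[0,0,0,-0.024,-0.01,0,0.2],[0,0,0,-0.033,-0.014,0,0.2],[0,0,0,-0.035,-0.015,0,0.2],[0,0,0,-0.035,-0.015,0,0.2],[0,0,0,-0.035,-0.015,0,0.2],[0,0,0,-0.035,-0.015,0,0.2],[0,0,0,-0.035,-0.015,0,0.2],[0,0,0,-0.035,-0.015,0,0.2],[0,0,0,-0.035,-0.015,0,0.2],[0,0,0,-0.035,-0.015,0,0.2],[0,0,0,-0.03,-0.013,0,0.2]]]}}

```text
time_s: 19.52
ee_pos: [0.4424, -0.2852, 0.2236]
orientation: [0.702, 0.712, -0.0, 0.0]
contact_force: [1.1, -0.3, -2.5]
width: 0.56
```

Call:
{"method": "move_arm", "body": {"steps": [[[0,0,0,-0.018,-0.008,0,0.2],[0,0,0,-0.009,-0.004,0,0.2],[0,0,0,0,0,0,0.2],[0,0,0,0,0,0,0.2]]]}}

```text
time_s: 19.85
ee_pos: [0.4326, -0.3098, 0.2234]
orientation: [0.702, 0.712, 0.0, -0.0]
contact_force: [0.1, 1.4, -1.7]
width: 0.562
```

```bash
TGT=.4315,-.310 python3 look.py t side,260,380,250,350
```

```text
side scale 5.8
19.9 tcp [ 0.433  -0.3093  0.2235] yth 0.91 z [-1.e-04  9.e-04 -1.e+00] F [ 0.5 -0.4 -1.2] M [0.01 0.03 0.03] w mm 53.5
to target in tool x,y: -0.0007 -0.0015
```

View pics/t_side.png

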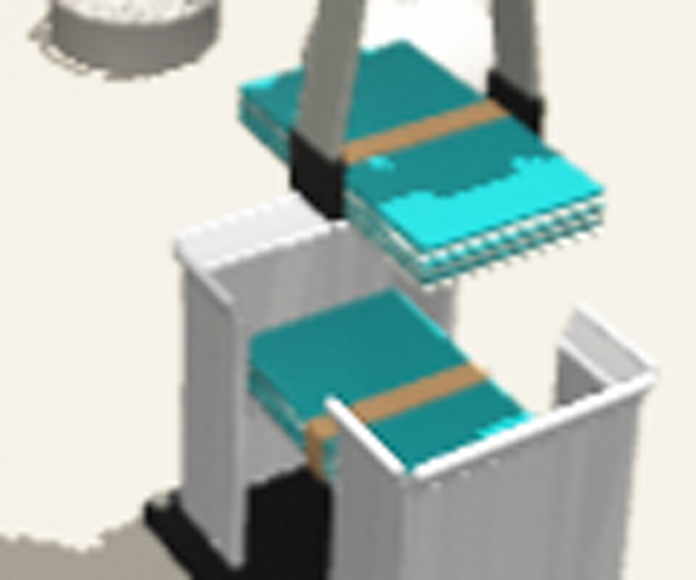

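Pack 1 is held just as pack 2 was. I make a small correction and lower.

Call:
{"method": "move_arm", "body": {"steps": [[[0,0,0,-0.001,-0.0015,0.008,0.2],[0,0,0,0,0,0.01,0.2],[0,0,0,0,0,0.01,0.2],[0,0,0,0,0,0.008,0.2],[0,0,0,0,0,0.006,0.2],[0,0,0,0,0,0,0.2]]]}}

```text
time_s: 20.4
ee_pos: [0.4305, -0.31, 0.179]
orientation: [0.701, 0.713, -0.0, -0.002]
contact_force: [-0.4, -0.8, -2.2]
width: 0.557
```

```bash
TGT=.4315,-.3105 python3 look.py u side,280,380,255,355
```

```text
side scale 5.8
20.45 tcp [ 0.4309 -0.3104  0.1802] yth 0.94 z [-0.0019  0.0017 -1.    ] F [ 0.8 -0.4 -1.4] M [-0.13  0.04 -0.  ] w mm 53.5
to target in tool x,y: -0.0001 0.0006
```

View pics/u_side.png

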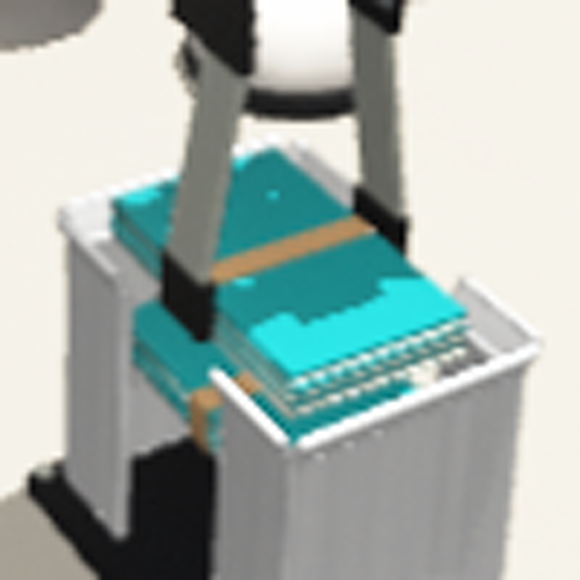

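Call:
{"method": "move_arm", "body": {"steps": [[[0,0,0,0,0,0.006,0.2],[0,0,0,0,0,0.007,0.2],[0,0,0,0,0,0.006,0.2],[0,0,0,0,0,0.004,0.2],[0,0,0,0,0,0.004,0.2],[0,0,0,0,0,0.004,0.2],[0,0,0,0,0,0.003,0.2],[0,0,0,0,0,0.002,0.2],[0,0,0,0,0,0.001,0.2],[0,0,0,0,0,0,0.2],[0,0,0,0,0,0,0.2]]]}}

```text
time_s: 21.37
ee_pos: [0.4314, -0.3112, 0.1449]
orientation: [0.701, 0.713, -0.0, 0.0]
contact_force: [-0.2, 0.3, -0.7]
width: 0.557
```

```bash
TGT=.4315,-.3105 python3 look.py v side,280,380,255,355
```

```text
side scale 5.8
21.4167 tcp [ 0.4314 -0.3112  0.1449] yth 0.91 z [ 1.e-04 -3.e-04 -1.e+00] F [-0.6 -0.8 -0.6] M [-0.09  0.21  0.04] w mm 53.0
to target in tool x,y: 0.0007 0.0001
```

View pics/v_side.png

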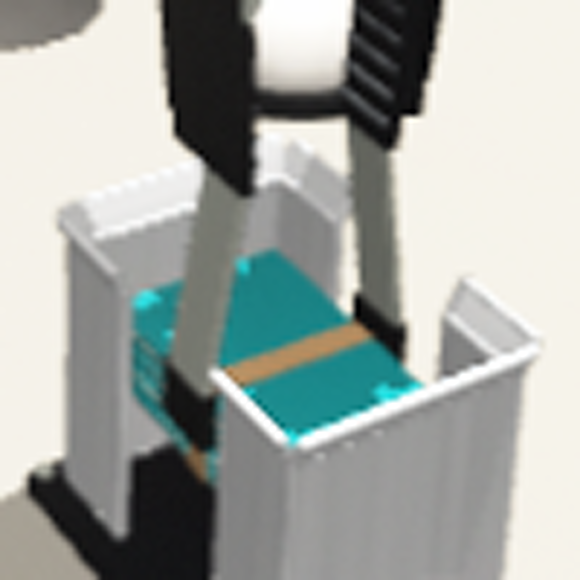

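Pack 1 now rests on pack 2, and the platform has sunk. I release gently.

Call:
{"method": "move_arm", "body": {"steps": [[[0,0,0,0,0,0.001,0.2],[0,0,0,0,0,0,-0.1],[0,0,0,0,0,0,-0.12],[0,0,0,0,0,0,-0.14],[0,0,0,0,0,0,-0.17],[0,0,0,0,0,0,-0.2],[0,0,0,0,0,0,-0.2],[0,0,0,0,0,0,-0.2]]]}}

```text
time_s: 22.08
ee_pos: [0.4314, -0.3111, 0.1437]
orientation: [0.701, 0.713, 0.0, 0.0]
contact_force: [-0.3, 0.6, -1.7]
width: 0.597
```

```bash
TGT=.4315,-.3105 python3 look.py w side,280,380,255,355
```

```text
side scale 5.8
22.1333 tcp [ 0.4314 -0.3111  0.1437] yth 0.91 z [ 1.e-04 -1.e-04 -1.e+00] F [-0.1 -0.6 -0.2] M [-0.12  0.1  -0.02] w mm 56.9
to target in tool x,y: 0.0006 0.0001
```

View pics/w_side.png

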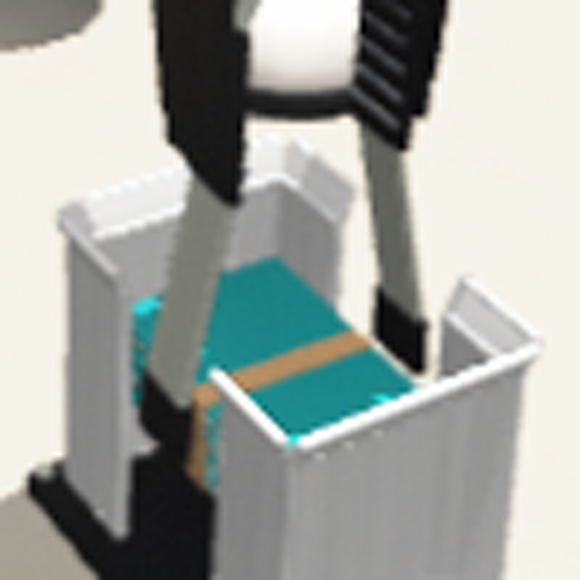

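Call:
{"method": "move_arm", "body": {"steps": [[[0,0,0,0,0,-0.006,-0.2],[0,0,0,0,0,-0.012,-0.2],[0,0,0,0,0,-0.02,-0.2],[0,0,0,0,0,-0.025,-0.2],[0,0,0,0,0,-0.02,-0.2],[0,0,0,0,0,-0.01,-0.2],[0,0,0,0.015,0.001,0,-0.2],[0,0,0,0.028,0.002,0,-0.2],[0,0,0,0.035,0.002,0,-0.2],[0,0,0,0.036,0.002,0,-0.2],[0,0,0,0.036,0.002,0,-0.2],[0,0,0,0.036,0.002,0,-0.2]]]}}

```text
time_s: 23.13
ee_pos: [0.4384, -0.1226, 0.2355]
orientation: [0.702, 0.713, -0.0, -0.001]
contact_force: [1.4, 0.5, -1.0]
width: 0.603
```

Call:
{"method": "move_arm", "body": {"steps": [[[0,0,0,0.036,0.003,0,-0.2],[0,0,0,0.036,0.003,0,-0.2],[0,0,0,0.036,0.003,0,-0.2],[0,0,0,0.036,0.003,0,-0.2],[0,0,0,0.036,0.003,0,-0.2],[0,0,0,0.036,0.003,0,-0.2],[0,0,0,0.036,0.003,0,-0.2],[0,0,0,0.036,0.003,0,-0.2],[0,0,0,0.036,0.003,0,-0.2],[0,0,0,0.03,0.003,0,-0.2],[0,0,0,0.02,0.003,0,-0.2],[0,0,0,0,0,0,-0.2]]]}}

```text
time_s: 24.13
ee_pos: [0.465, 0.253, 0.2354]
orientation: [0.7, 0.714, -0.001, -0.001]
contact_force: [-0.6, -0.7, -0.7]
width: 0.599
```

Call:
{"method": "move_arm", "body": {"steps": [[[0,0,-4,0,0,0,-0.2],[0,0,-7,0,0,0,-0.2],[0,0,-7,0,0,0,-0.2],[0,0,-7,0,0,0,-0.2],[0,0,-7,0,0,0,-0.2],[0,0,-7,0,0,0,-0.2],[0,0,-7,0,0,0,-0.2],[0,0,-7,0,0,0,-0.2],[0,0,-7,0,0,0,-0.2],[0,0,-7,0,0,0,-0.2],[0,0,-7,0,0,0,-0.2],[0,0,-7,0,0,0,-0.2]]]}}

```text
time_s: 25.13
ee_pos: [0.4654, 0.2489, 0.2357]
orientation: [0.068, 0.998, -0.0, -0.001]
contact_force: [-0.2, -0.4, -1.0]
width: 0.598
```

```bash
TGT=.470,.3265 python3 look.py x side,280,380,255,355
```

```text
side scale 5.8
25.1833 tcp [0.4654 0.2489 0.2357] yth 82.46 z [-0.0017 -0.001  -1.    ] F [ 0.3  0.1 -0.9] M [-0.01 -0.02  0.04] w mm 57.2
to target in tool x,y: 0.0057 0.0776
```

View pics/x_side.png

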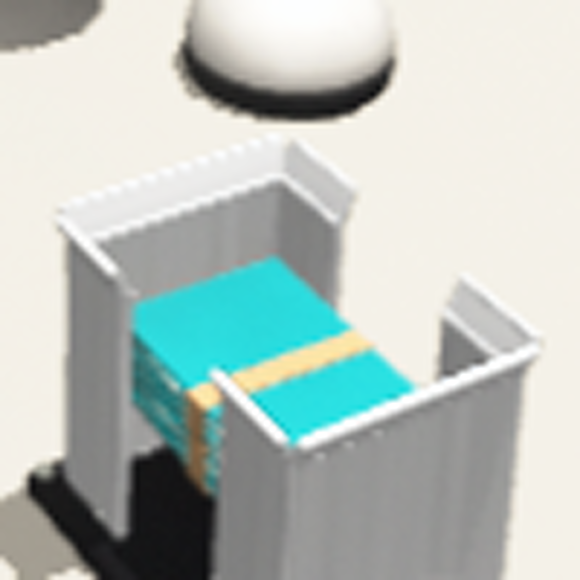

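Both packs are stacked flat in the well. I square up and go over the stand.

Call:
{"method": "move_arm", "body": {"steps": [[[0,0,-4,0,0,0,-0.2],[0,0,-3.5,0,0,0,-0.2],[0,0,0,-0.001,0.015,0,-0.2],[0,0,0,-0.0015,0.025,0,-0.2],[0,0,0,-0.001,0.022,0,-0.2],[0,0,0,-0.001,0.0155,0,-0.2],[0,0,0,0,0,0,-0.2],[0,0,0,0,0,0,-0.2],[0,0,0,0,0,0,-0.2]]]}}

```text
time_s: 25.93
ee_pos: [0.4714, 0.3263, 0.2362]
orientation: [0.005, 1.0, -0.001, -0.0]
contact_force: [-1.2, 0.0, -1.1]
width: 0.601
```

```bash
TGT=.470,.3265 python3 look.py y side,160,260,100,220; python3 - <<'E'
import cv2
im=cv2.imread('pics/y_side.png');im=im[230:580,150:350];cv2.imwrite('pics/y_zoom.png',cv2.resize(im,None,fx=1.65,fy=1.65))
E
```

```text
side scale 4.83
25.9833 tcp [0.4716 0.3262 0.2364] yth 89.36 z [-4.e-04 -7.e-04 -1.e+00] F [-0.3 -0.7 -1.2] M [ 0.04  0.04 -0.03] w mm 56.9
to target in tool x,y: 0.0016 0.0003
```

View pics/y_side.png

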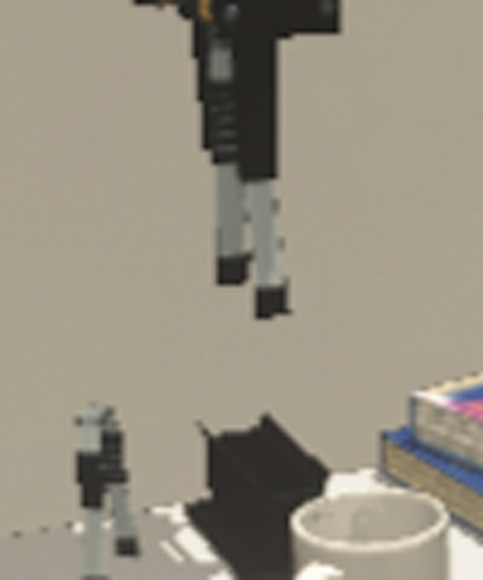

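Call:
{"method": "move_arm", "body": {"steps": [[[0,0,-0.5,0.0018,0,0,-0.2],[0,0,0,0,0,0.02,-0.2],[0,0,0,0,0,0.025,-0.2],[0,0,0,0,0,0.02,-0.2],[0,0,0,0,0,0.012,-0.2],[0,0,0,0,0,0.008,-0.2],[0,0,0,0,0,0.006,-0.2],[0,0,0,0,0,0.006,-0.2],[0,0,0,0,0,0,-0.2],[0,0,0,0,0,0,-0.2]]]}}

```text
time_s: 26.82
ee_pos: [0.4703, 0.3272, 0.1403]
orientation: [0.001, 1.0, 0.0, 0.0]
contact_force: [0.4, 0.2, -0.9]
width: 0.597
```

```bash
TGT=.470,.3265 python3 look.py z side,160,260,120,220
```

```text
side scale 5.8
26.8667 tcp [0.4705 0.3273 0.1406] yth 89.92 z [ 1.3e-03  7.0e-04 -1.0e+00] F [ 0.1  0.3 -0.8] M [-0.01  0.03 -0.02] w mm 56.9
to target in tool x,y: 0.0005 -0.0008
```

View pics/z_side.png

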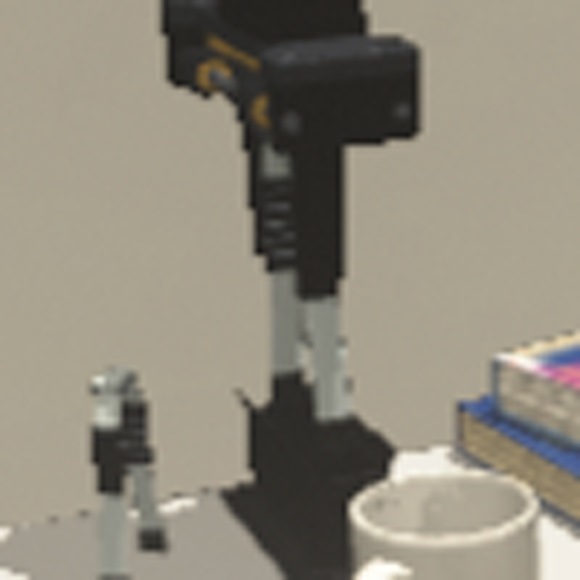

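The tips are inside the flare with no contact force. I continue down to the floor.

Call:
{"method": "move_arm", "body": {"steps": [[[0,0,0,0,0,0.008,-0.2],[0,0,0,0,0,0.01,-0.2],[0,0,0,0,0,0.01,-0.2],[0,0,0,0,0,0.009,-0.2],[0,0,0,0,0,0.006,-0.2],[0,0,0,0,0,0.004,-0.2],[0,0,0,0,0,0.002,-0.2],[0,0,0,0,0,0,-0.2],[0,0,0,0,0,0,-0.2]]]}}

```text
time_s: 27.62
ee_pos: [0.4701, 0.3272, 0.0909]
orientation: [0.001, 1.0, 0.0, 0.0]
contact_force: [0.2, -0.2, -1.6]
width: 0.602
```

```bash
TGT=.470,.3265 python3 look.py aa side,160,260,120,220
```

```text
side scale 5.8
27.6667 tcp [0.4702 0.3272 0.091 ] yth 89.92 z [ 5.e-04  4.e-04 -1.e+00] F [-0.2 -0.2 -0.7] M [ 0.02 -0.03  0.02] w mm 57.0
to target in tool x,y: 0.0002 -0.0007
```

View pics/aa_side.png

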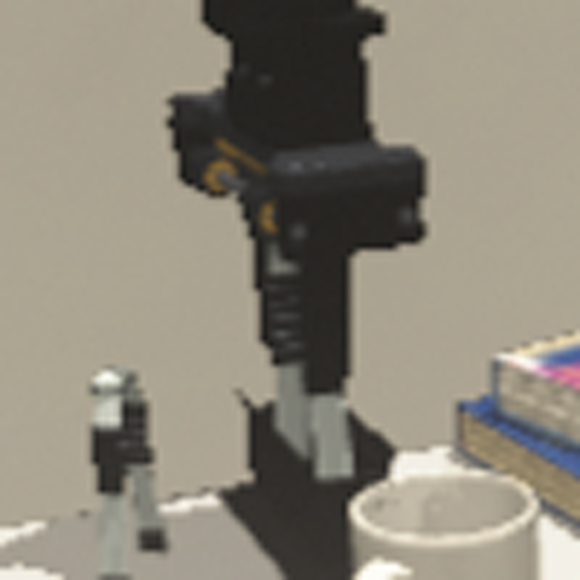

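Call:
{"method": "move_arm", "body": {"steps": [[[0,0,0,0,0,0.0005,-0.2],[0,0,0,0,0,0,-0.22],[0,0,0,0,0,0,-0.25],[0,0,0,0,0,0,-0.28],[0,0,0,0,0,0,-0.35],[0,0,0,0,0,0,-0.5],[0,0,0,0,0,0,-0.8],[0,0,0,0,0,0,-1],[0,0,0,0,0,0,-1],[0,0,0,0,0,0,-1],[0,0,0,0,0,0,-1],[0,0,0,0,0,0,-1]]]}}

```text
time_s: 28.67
ee_pos: [0.4699, 0.327, 0.0902]
orientation: [0.001, 1.0, 0.0, 0.0]
contact_force: [-0.2, -0.3, -1.3]
width: 0.993
```

```bash
python3 look.py ab side,160,260,120,220
```

```text
side scale 5.8
28.7167 tcp [0.4699 0.327  0.0901] yth 89.91 z [-0. -0. -1.] F [ 0.4 -0.4 -0.8] M [-0.01  0.03  0.  ] w mm 94.7
```

View pics/ab_side.png

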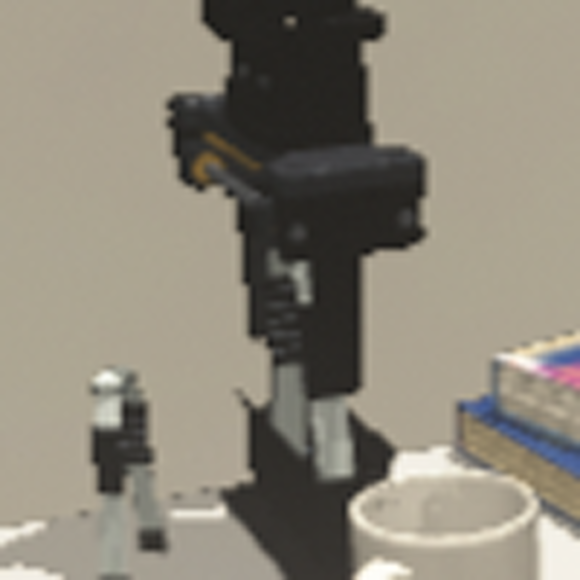

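The fingers are open and clear. I rise straight up and move aside.

Call:
{"method": "move_arm", "body": {"steps": [[[0,0,0,0,0,-0.008,-1],[0,0,0,0,0,-0.015,-1],[0,0,0,0,0,-0.025,-1],[0,0,0,0,0,-0.03,-1],[0,0,0,0,0,-0.03,-1],[0,0,0,0,0,-0.025,-1],[0,0,0,0.01,0.02,0,-1],[0,0,0,0.03,0.03,0,-1],[0,0,0,0.03,0.03,0,-1],[0,0,0,0.03,0.03,0,-1],[0,0,0,0.03,0.03,0,-1],[0,0,0,0.03,0.03,0,-1]]]}}

```text
time_s: 29.72
ee_pos: [0.3114, 0.4957, 0.2241]
orientation: [0.001, 1.0, 0.0, 0.0]
contact_force: [0.1, 0.5, -0.2]
width: 0.997
```

Call:
{"method": "move_arm", "body": {"steps": [[[0,0,0,0.03,0.03,0,-1],[0,0,0,0.03,0.03,0,-1],[0,0,0,0.02,0.02,0,-1],[0,0,0,0,0,0,-1],[0,0,0,0,0,0,-1],[0,0,0,0,0,0,-1]]]}}

```text
time_s: 30.22
ee_pos: [0.2344, 0.5733, 0.2234]
orientation: [0.001, 1.0, -0.0, 0.0]
contact_force: [1.2, -0.1, -0.7]
width: 1.001
```

```bash
python3 look.py ac side,0,560,0,420 top,140,430,140,270; python3 - <<'E'
from h import *
F=np.load('/tmp/side_ac.npz')['F'];cv2.imwrite('pics/ac_st.png',cv2.resize(F[145:235,150:270,::-1],None,fx=6,fy=6,interpolation=2))
cv2.imwrite('pics/ac_di.png',cv2.resize(F[255:355,280:380,::-1],None,fx=5.8,fy=5.8,interpolation=2))
for c in('top','side'):
    A=np.load(f'/tmp/{c}0.npz')['F'].astype(int);B=np.load(f'/tmp/{c}_ac.npz')['F'].astype(int);d=np.abs(A-B).max(2)
    w={'top':dict(mug=(228,260,208,242),bell=(300,326,165,192),tin=(271,296,190,214),small=(168,192,244,262)),'side':dict(mug=(222,256,200,246),bell=(310,350,240,275),tin=(268,300,240,264),small=(172,190,182,224))}[c]
    for k,(a,b,e,f) in w.items(): print(c,k,(d[e:f,a:b]>40).mean().round(3))
P=np.load('/tmp/top_ac.npz')['P'];print('stack top z',np.percentile(P[222:236,378:398,2],[10,50,90]).round(4))
E
```

```text
side scale 1.38
top scale 2.69
30.3167 tcp [0.2351 0.5728 0.2234] yth 89.82 z [ 3.e-04 -1.e-04 -1.e+00] F [0.9 0.8 0.2] M [ 0.   -0.02  0.02] w mm 94.8
top mug 0.0
top bell 0.0
top tin 0.0
top small 0.0
side mug 0.0
side bell 0.0
side tin 0.0
side small 0.0
stack top z [0.0637 0.068  0.0727]
```

View pics/ac_st.png

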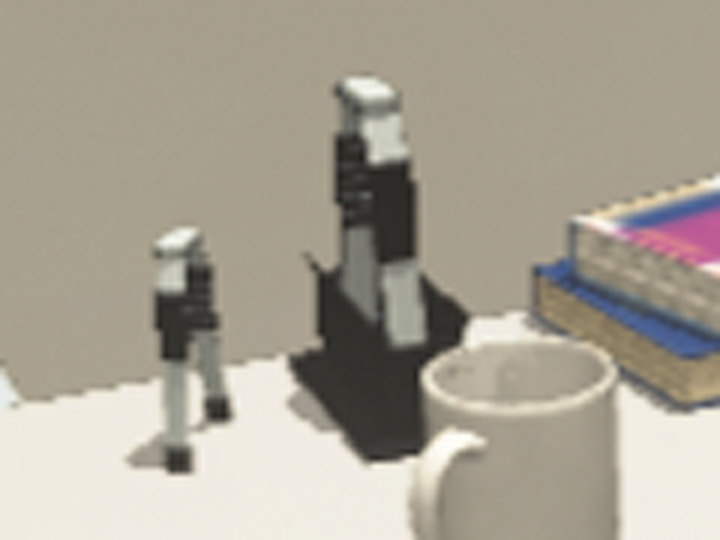

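View pics/ac_di.png

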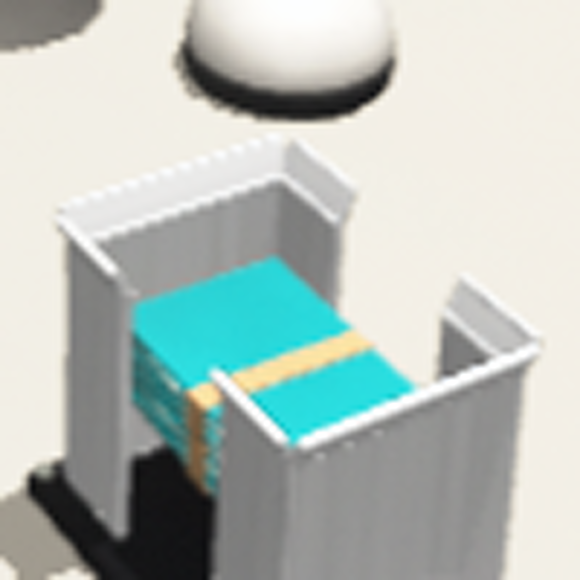

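View pics/ac_top.png

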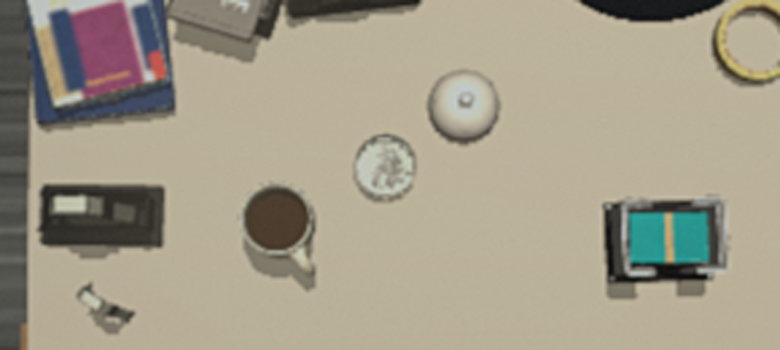

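The pictures show the tongs upright in the stand, both packs stacked flat in the dispenser (top at about 68–70 mm), and the bystanders unchanged. I hand in.

```bash
python3 -c "
from rig import *
print(close_job())"
```

```text
the job is handed in; nothing more can be done
None
```

I took the larger tongs from their stand and used them to set both packs, one on the other, on the dispenser's platform. Then I put the tongs back and handed in at about 30 s of the 72 s allowed. No verdict was reported.

- **Packs:** in both views they lie flat and aligned in the well. The top of the stack measured about 68 mm on the noisy depth map, against 70 mm expected with the platform sunk under two packs.
- **Tongs:** they stand upright in the sleeve, and the side view looks the same as at the start.
- **Bystanders:** the mug, bell, clip tin and the small look-alike tongs show no change between the first and last pictures in either view.
- **Robot:** it was clear of everything with the gripper open. The wrist force readings I took stayed under about 4 N.

One check disagreed. The side and top views placed pack 1 differently by a few mm along its long side. It still gripped and placed like the other pack.

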